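# Index the frame jig's carriage one hole and load its saddle block

### The arm

A 6-joint arm with a two-finger parallel gripper is mounted at the origin on the work surface. World frame = base frame: x ahead of the robot, y to its left, z up, the work surface at z = 0. Lengths are in m, angles in rad, forces in N, time in s.
With the tool pointing down it reaches from about 0.325 to 0.9 m from the base axis. Payload 3.5 kg.
Tool frame: the origin (TCP) lies midway between the tips of the shut fingers; the grasp point (between the pads) lies 19 mm behind it; z points along the fingers, y is the direction in which the jaws open and shut (so a half turn about z gives the same grasp; the last joint's range is limited). The gripper opens to 85 mm and grips with 20 to 120 N. Pads are 22 mm wide; open, the fingers measure 114 mm over their backs; the gripper's body (76 mm by 85 mm) begins 54 mm behind the grasp point. The pads swing forward as they close: fully open they stand 13 mm farther back than shut.
Start: joints at [-1.213, 0.276, -0.026, 1.268, 0, 1.467], TCP at [0.278, -0.56, 0.231] pointing down, gripper open.
Joint ranges: [-3.12, 3.12], [-0.85, 1.88], [-1.08, 1.24], [-1.95, 2.15], [-1.57, 1.53], [-3.14, 3.14]. Speed limits (rad/s): [2.57, 2.57, 3.14, 3.14, 3.14, 3.14].

### API

Orientations are given as a rotation vector (axis times angle).
In Python, from workcell import env gives the robot as it stands.
- The arm moves only by the shell command python3 -m creep 'ROWS' [OPENING] [FORCE]. ROWS is JSON, a list of rows, each an object with "xyz": the shift along the tool's x, y, z in mm, a list of three; "turn": the turn about the tool's z in rad. In form: [{"xyz": [x, y, z], "turn": turn}, ...]. A call has 1 to 20 rows; each row is the pose to reach, as a shift and turn from the pose measured when the call began, along the tool's axes at that moment; what a row does not reach only later rows make up. A row lasts 1/12 s, in which the tool goes at most 41.7 mm and 7.16 degrees, less where a joint would pass 70% of its speed; a pose out of reach is approached as far as the arm can. A call with a gripper value outside its range is refused whole. OPENING is the closure in counts, from 0 (fully open) to 255 (shut), set as the call begins (- or left out, the last holds). The fingers move at their own pace and stop on an object; FORCE is the grip in N (left out, the last holds). Time passes only in rows, so rows that repeat a pose let the fingers close. It gives the time, the measured TCP pose, the force and the opening at its end, in the units of the state.
- env.observe(): the state, without advancing time (a new reading comes with each control period).
- env.grab_frame(name): name is "scene" or "top" or "wrist"; returns a dict with "image" (400x640x3 uint8, red, green, blue), "fov_y" (degrees; the focal length in pixels is half the picture's height over the tangent of half this angle, whatever the lens; pixels are square), "cx", "cy" (the principal point, pixels), "position" and "rotation" of the camera in the world. Camera axes: x right, y down, z forward; pixel columns grow to the right and rows downward; lengths in m; the calibration is good to about 2 mm. The wrist camera is an equidistant fisheye: a pixel r from the principal point sees the ray r / f radians off the axis. A picture is of the moment at which its call begins. There is no depth.
- env.hand_in(): hands the job in, once; it reports no verdict.
The state is a dict: "time_s": time; "q": joint angles; "dq": joint speeds; "joint_torque": joint torques, N m; "tool_pos": TCP position; "tcp_rot": TCP orientation; "ft_force": force on the tool from outside, world axes, zero at the start; "wrist_torque": the same for the moment, N m; "grip_width": finger opening in m.
Only numpy, scipy, OpenCV 4.12 (cv2) and the standard library are available. Lean on these libraries where they do the work, as an engineer would, in place of code of your own. Each camera call takes 0.05 s, during which the arm holds its last target.

### The job

Move the frame jig's carriage one index hole towards the tall post: pull the spring knob up, slide the carriage, and let the knob go so that its pin snaps fully home in the next hole. Then take the aluminium saddle block from its wooden rack and set it, groove up, flat and square into the nest on the carriage; lower it down to the nest floor, do not drop it in, and leave the jar, screwdriver and steel tube piece where they are.

Things in the scene. Friction and masses are not known exactly. Their poses are not given: they have to be found in the camera images.
- jig: The frame jig, bolted to the bench: a dark steel base 150 (x) x 380 (y) x 30 mm high that carries the carriage and the two end posts. Origin: centre of its underside, on the bench. Its y axis is the slide direction. It may stand turned by up to 0.25 rad.
- carriage (a joint): Slide of the carriage along jig +y, m; 0 at start, limits +-0.09. Aluminium plate 170 (x) x 100 (y) mm, top 48 mm above the bench. Friction about 1.5 N (3 N with the pin rubbing). Index holes are hidden inside the base: on each side the next one lies 34 to 48 mm from the start hole (differs every time: feel for it), and a wrong one 40 mm further. Between holes the pin rides on a level track.
- plunger (a joint): Lift of the spring knob and pin, m: 0 = pin home in a hole, 0.010 = pin tip on the track between holes, 0.014 = fully pulled. The spring pushes down with about 5 N (home) to 8.5 N. The 10 mm round-nosed pin drops by itself into a 12 mm wide hole that it comes over, if the knob is free to drop; the carriage is then locked, with 1 mm play each way.
- knob (a point): Middle of the index knob's cap: black upright cylinder 38 mm across, 18 mm high, its top 90 mm above the bench when home, on a steel neck 19 mm across; below it a steel collar 30 mm across whose top is 23 mm below this point when home. It stands on the robot's side of the carriage, 88 mm in jig -x from the nest centre, and pulls straight up.
- nest (a point): Centre of the floor of the nest (pocket) on the carriage, 48 mm above the bench; axes as the jig's. Pocket 65 mm long (x), 45 mm wide (y). Its ends (x) are steel cheeks 10 mm thick, 50 mm wide, 50 mm high, taller than the block, so fingers cannot go in there; its sides (y) are low lips 8 mm thick, 6 mm high: fingers reach the block's flanks above them.
- tall_post: Steel post with a round crosswise head, 93 mm tall, at one end (jig y about +170 or -170 mm) of the jig base; it shows which way to index. Origin: foot of the post, on top of the base. Head 34 mm across, 44 mm long.
- low_post: Plain steel stub 24 mm across and 30 mm tall at the opposite end of the jig base. Origin: its foot.
- block: Aluminium saddle block 62 (x) x 42 (y) x 34 (z) mm, 0.2 to 0.35 kg, V groove 24 mm wide along x in its top. Origin: centre of its underside; z up. A half turn about z makes no difference. In the rack the flanks (y) are covered: take it by its ends (62 mm apart), put it down, and take it by its flanks (42 mm apart) for the nest.
- rack: Fixed wooden rack holding the block: floor 54 (x) x 75 (y) mm, 10 mm thick, two walls along x, 54 mm long, 10 mm thick, 45 mm apart, tops 50 mm above the bench. Open at its ends (x), where the block overhangs by 4 mm. Origin: centre of its underside on the bench; the block's x lies along its x.
- pad: Fixed cork pad 110 x 110 x 4 mm on the bench, free for putting the block down. Origin: centre of its underside, so its top lies 4 mm above.
- flux_jar: Bystander: jar 60 mm across, 75 mm tall, standing. Origin: centre of its underside.
- screwdriver: Bystander: screwdriver 200 mm long with a wooden handle, lying flat along its x. Origin: mid length, at bench level.
- shell: Bystander: short steel tube piece, 42 mm across, 68 mm tall, standing on end. Origin: centre of its underside.
Mind the look-alikes: they are no part of the job. What is shaped like the block but orange or pink is not meant.

How it is judged:
By the outcome, as a careful person would: the job done as asked, in the order asked, and still so for the second after the job is handed in, with the robot touching nothing.
It also fails if it takes over 72 s, if anything falls off the work surface, if the arm or the gripper's body presses on something with over 40 N, if the wrist force passes 120 N, or if a joint passes its speed limit or range.

## Working session

There is one attempt and no reset: what is moved stays moved. The work goes in short steps, Python scripts to look and compute and a shell command to move; the robot and the scene stay as the last step left them, time stands still between calls to the robot, and variables do not carry over. Pictures are saved under pics/ and viewed, and the job is handed in when it is done.

```bash
ls; mkdir -p pics
python3 - <<'E'
from workcell import env
import cv2
s=env.observe(); print(s)
for n in ("scene","top","wrist"):
    f=env.grab_frame(n); cv2.imwrite(f"pics/a_{n}.png",f["image"][:,:,::-1]); print(n,{k:f[k] for k in f if k!="image"})
E
```

```text
pics
{'time_s': 0.0, 'q': array([-1.21338737e+00,  2.77123477e-01, -2.79042222e-02,  1.26794032e+00,
        1.55482067e-06,  1.46738666e+00]), 'dq': array([-0.00050408, -0.00018494, -0.00041823,  0.00076261,  0.00115514,
       -0.00082691]), 'joint_torque': array([ 9.23305270e-04, -4.45511591e+01,  2.95201278e+01,  1.63479801e-02,
       -2.17920802e-05,  1.15346708e-06]), 'tool_pos': array([ 0.27764278, -0.55909148,  0.23015457]), 'tcp_rot': array([-3.05647229e+00, -7.16972460e-01,  4.29351360e-04]), 'ft_force': array([-0.0783674 ,  0.17982331, -0.25061481]), 'wrist_torque': array([0.01025396, 0.06402195, 0.00303962]), 'grip_width': 0.0852430445939281}
scene {'fov_y': 50.62413369343893, 'cx': 322.2158678653639, 'cy': 198.31422624088162, 'position': array([ 0.91305055, -0.33758271,  0.86525739]), 'rotation': array([-2.36162321, -0.99960495,  0.31329574])}
top {'fov_y': 55.03996507590686, 'cx': 322.31360490788734, 'cy': 196.1957542042644, 'position': array([0.38982241, 0.05919199, 1.13196493]), 'rotation': array([-2.14161746,  2.19421164, -0.14470259])}
wrist {'fov_y': 65.70646984690485, 'cx': 317.8212121416582, 'cy': 196.92921301665385, 'position': array([ 0.34405765, -0.52709772,  0.3714812 ]), 'rotation': array([ 2.45401979, -1.52043758, -0.22698199])}
```

View pics/a_scene.png

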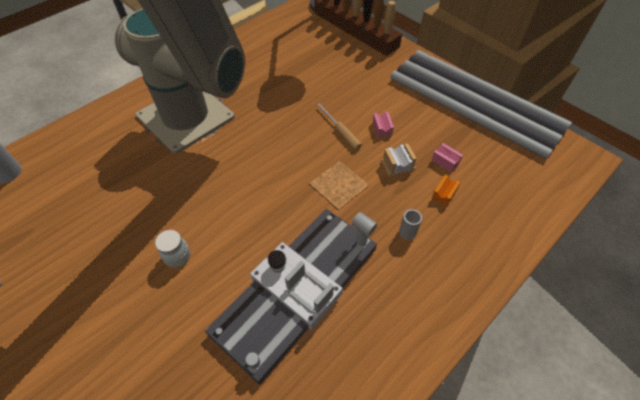

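View pics/a_top.png

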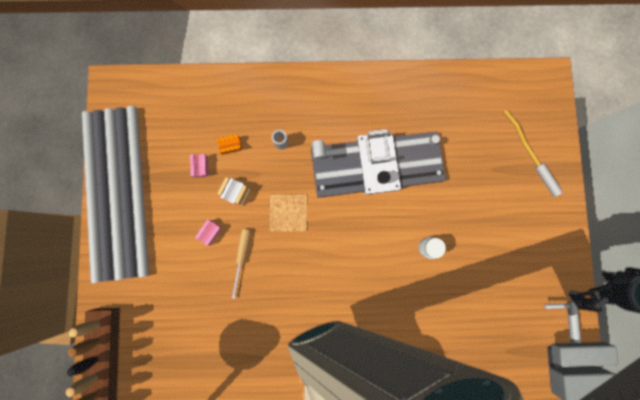

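View pics/a_wrist.png

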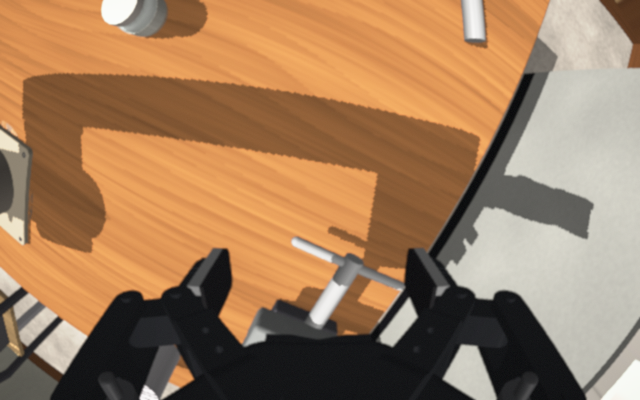

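The scene view shows the jig at about (293,290), its tall post at (363,225) and low post at (252,360), the cork pad at (338,185), and the block in its rack at (400,160). In the top view the rack is at (233,190), the jig at (378,162), the tall post at (319,148) and the knob at (384,177). I'll enlarge these for exact pixels.

```bash
cat > h.py <<'E'
import numpy as np, cv2, math, pickle
from scipy.spatial.transform import Rotation as R
def cam(f): 
    H=400; fl=H/2/math.tan(math.radians(f["fov_y"]/2)); return fl
def ray(f,px,fish=False):
    fl=cam(f); d=np.array([px[0]-f["cx"],px[1]-f["cy"]],float)
    if fish:
        r=np.hypot(*d); th=r/fl; v=np.array([*(d/r*math.sin(th)),math.cos(th)]) if r>0 else np.array([0,0,1.])
    else: v=np.array([d[0]/fl,d[1]/fl,1.]); v/=np.linalg.norm(v)
    return np.array(f["position"]), R.from_rotvec(f["rotation"]).apply(v)
def atz(f,px,z,fish=False):
    o,d=ray(f,px,fish); return o+d*(z-o[2])/d[2]
def proj(f,P,fish=False):
    v=R.from_rotvec(f["rotation"]).inv().apply(np.array(P)-f["position"]); fl=cam(f)
    if fish:
        r=np.hypot(v[0],v[1]); th=math.atan2(r,v[2]); return np.array([f["cx"],f["cy"]])+fl*th*v[:2]/r
    return np.array([f["cx"]+fl*v[0]/v[2],f["cy"]+fl*v[1]/v[2]])
def tri(l):  # list of (f,px,fish)
    A=np.zeros((3,3));b=np.zeros(3);rs=[ray(*a) for a in l]
    for o,d in rs:
        M=np.eye(3)-np.outer(d,d);A+=M;b+=M@o
    p=np.linalg.solve(A,b); return p,[np.linalg.norm((np.eye(3)-np.outer(d,d))@(p-o))*1000 for o,d in rs]
def save(n,f): pickle.dump(f,open(f"pics/{n}.pkl","wb")); cv2.imwrite(f"pics/{n}.png",f["image"][:,:,::-1])
def load(n): return pickle.load(open(f"pics/{n}.pkl","rb"))
def crop(n,x0,y0,w,h,s,out):
    im=load(n)["image"][y0:y0+h,x0:x0+w,::-1]; im=cv2.resize(im,None,fx=s,fy=s,interpolation=cv2.INTER_CUBIC)
    for k in range(0,w,10):
        cv2.line(im,(k*s,0),(k*s,6 if k%50 else 14),(0,255,0),1)
        if (x0+k)%20==0: cv2.putText(im,str(x0+k),(k*s+2,16),0,.4,(0,255,0),1)
    for k in range(0,h,10):
        cv2.line(im,(0,k*s),(6,k*s),(0,255,0),1)
        if (y0+k)%20==0: cv2.putText(im,str(y0+k),(2,k*s+12),0,.4,(0,255,0),1)
    cv2.imwrite(f"pics/{out}.png",im)
E
python3 - <<'E'
from workcell import env
from h import *
for n in ("scene","top"):
    save("b_"+n,env.grab_frame(n))
crop("b_scene",200,140,260,240,3,"c1"); 
crop("b_top",180,110,275,120,2,"c0")
crop("b_top",300,115,160,90,5,"c2"); crop("b_scene",320,100,150,110,5,"c3"); crop("b_top",180,125,140,110,5,"c4")
E
```

```text
(no output)
```

View pics/c1.png

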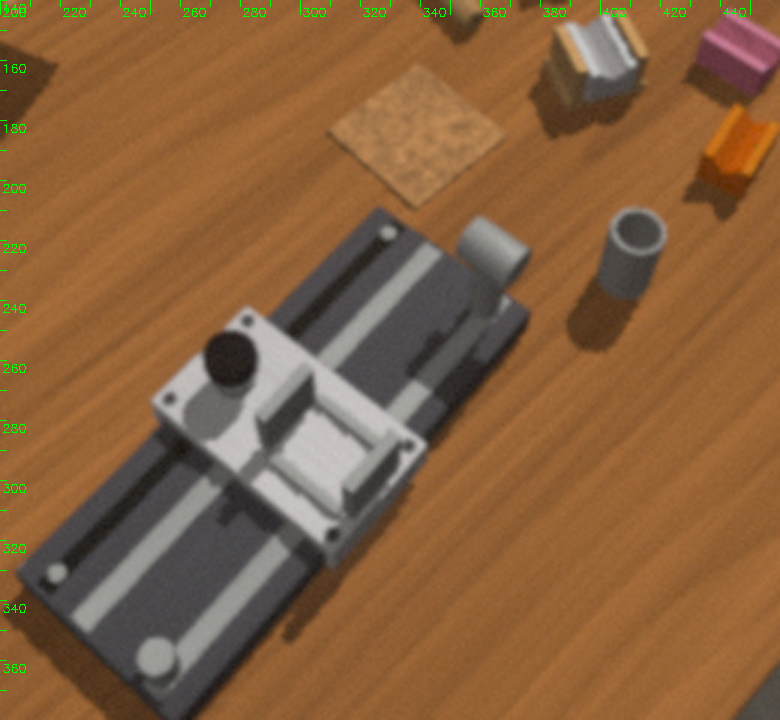

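View pics/c2.png

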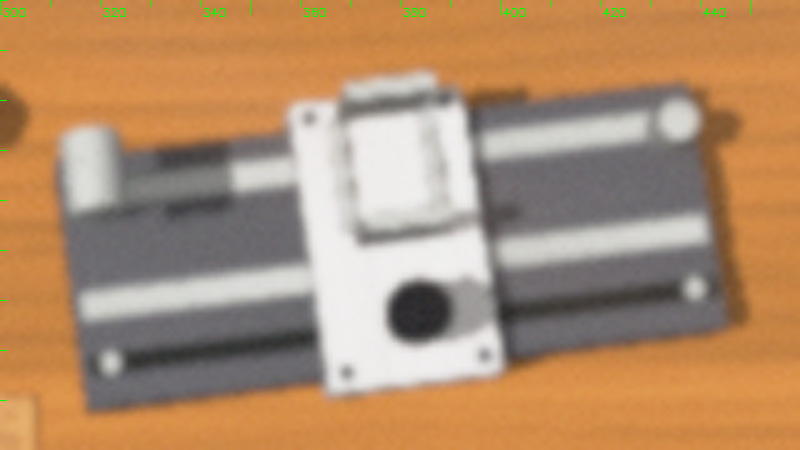

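View pics/c3.png

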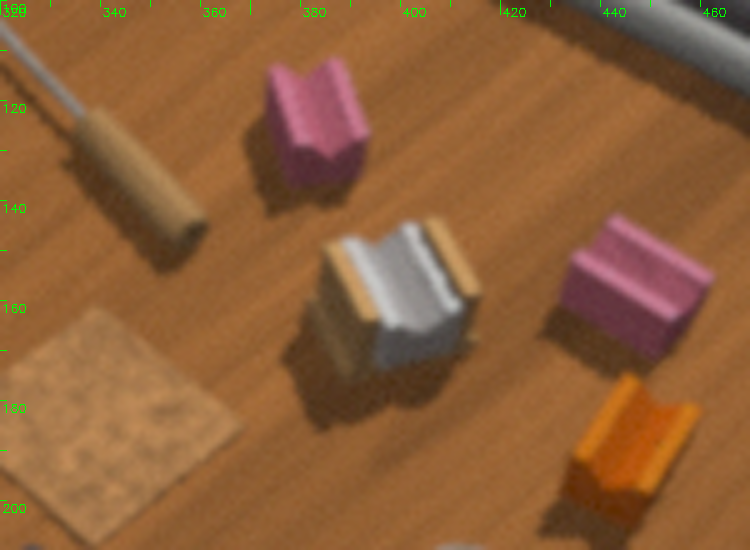

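View pics/c4.png

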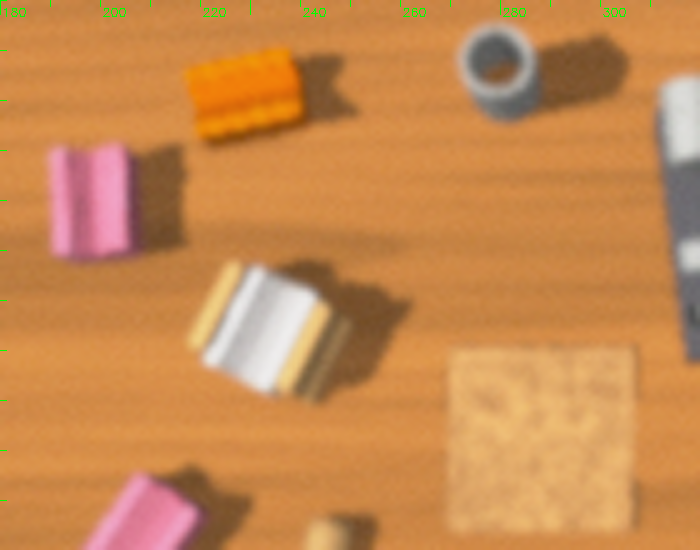

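Look-alikes: there are two pink saddles, at scene (383,124) and (447,158), an orange one at (447,188), and the bare aluminium one between two wooden walls at (400,160). Only the aluminium one matches the description, and crops c3 and c4 confirm it. The tall post is on the left in the top view, at (319,148), so the carriage has to slide left. Next I triangulate.

Run:
```python
from h import *
S=load("b_scene");T=load("b_top"); np.set_printoptions(precision=4,suppress=True)
c1=lambda x,y:(200+x/3,140+y/3); c2=lambda x,y:(300+x/5,115+y/5); c3=lambda x,y:(320+x/5,100+y/5); c4=lambda x,y:(180+x/5,125+y/5)
def t(n,a,b): p,e=tri([(S,a,False),(T,b,False)]); print(n,p,np.round(e,1))
t("knobtop",c1(230,354),c2(417,308))
t("plate near-left (hi y, -x)",c1(247,308),c2(328,395))
t("plate -y -x",c1(152,402),c2(505,372))
t("plate +y +x",c1(428,443),c2(290,103))
t("plate -y+x",c1(332,562),c2(465,88))
t("base +y-x",c1(380,208),c2(88,410))
t("base -y-x",c1(20,573),c2(728,327))
t("base +y+x",c1(530,313),c2(60,155))
t("low post top",c1(157,655),c2(679,118))
t("cheek near top L",c1(308,366),c2(345,226)) 
t("jar",(170,240),(432,246))
# block
t("blk A (wall1 far)",c3(328,243),c4(190,348))
t("blk top corner a",c3(343,237),c4(205,362))
t("blk b near wall2 -> ",c3(408,223),c4(248,265) )
t("wall2 ",c3(435,222),c4(235,262))
# pad
for a in [(447,347),(636,347),(634,532),(450,532)]: print("pad",atz(T,c4(*a),.004))
for a in [(95,312),(243,425),(97,547)]: print("padS",atz(S,c3(*a),.004))
# jig at z
for a in [(328,395),(505,372),(290,103),(465,88)]: print("plateT",atz(T,c2(*a),.048))
for a in [(247,308),(152,402),(428,443),(332,562)]: print("plateS",atz(S,c1(*a),.048))
for a in [(60,155),(88,410),(728,327),(685,85)]: print("baseT",atz(T,c2(*a),.03))
# rack tops z=.05
for n,a in dict(w1a=(190,342),w1b=(232,262),w1c=(245,266),w1d=(202,352),b1=(205,360),b2=(258,267),b3=(325,300),b4=(268,395),w2a=(320,298),w2b=(335,306),w2c=(295,395),w2d=(279,390)).items(): print(n,atz(T,c4(*a),.05 if n[0]=='w' else .044)[:2])
for n,a in dict(w1=(326,245),w1_=(343,240),w1n=(362,320),w1nn=(378,317),b1=(343,240),b2=(410,224),b3=(465,310),b4=(378,335),w2=(425,222),w2_=(440,220),w2n=(480,295)).items(): print("S",n,atz(S,c3(*a),.05 if n[0]=='w' else .044)[:2])
```

```text
knobtop [ 0.5644 -0.1298  0.0825] [0. 0.]
plate near-left (hi y, -x) [ 0.5231 -0.0841  0.0354] [0.7 0.7]
plate -y -x [ 0.5344 -0.1845  0.0403] [2.5 2.5]
plate +y +x [ 0.6936 -0.0672  0.0453] [0.8 0.8]
plate -y+x [ 0.7041 -0.1702  0.0361] [2.6 2.6]
base +y-x [0.5203 0.0554 0.0195] [2. 2.]
base -y-x [ 0.5607 -0.3215  0.0204] [2.8 2.8]
base +y+x [0.6699 0.0673 0.0278] [0.7 0.7]
low post top [ 0.677  -0.2899  0.0564] [1.2 1.2]
cheek near top L [ 0.6099 -0.0945  0.0813] [3.4 3.4]
jar [ 0.3685 -0.2604  0.0693] [2.8 2.8]
blk A (wall1 far) [0.5136 0.3171 0.0362] [26.8 26.8]
blk top corner a [0.5115 0.3172 0.0348] [17. 17.]
blk b near wall2 ->  [0.5595 0.2829 0.1077] [9.1 9.1]
wall2  [0.5643 0.2935 0.103 ] [5.9 5.9]
pad [0.5319 0.196  0.004 ]
pad [0.5293 0.0844 0.004 ]
pad [0.4203 0.0878 0.004 ]
pad [0.4229 0.1952 0.004 ]
padS [0.4313 0.1912 0.004 ]
padS [0.5356 0.1923 0.004 ]
padS [0.536  0.0863 0.004 ]
plateT [ 0.5211 -0.083   0.048 ]
plateT [ 0.532  -0.1848  0.048 ]
plateT [ 0.6923 -0.0674  0.048 ]
plateT [ 0.6991 -0.1697  0.048 ]
plateS [ 0.5294 -0.0874  0.048 ]
plateS [ 0.5395 -0.1839  0.048 ]
plateS [ 0.6947 -0.0674  0.048 ]
plateS [ 0.7086 -0.1706  0.048 ]
baseT [0.6689 0.0668 0.03  ]
baseT [0.5178 0.0539 0.03  ]
baseT [ 0.5578 -0.3207  0.03  ]
baseT [ 0.7033 -0.3042  0.03  ]
w1a [0.5324 0.3355]
w1b [0.5777 0.312 ]
w1c [0.5752 0.3047]
w1d [0.5265 0.3287]
b1 [0.5226 0.3285]
b2 [0.5755 0.2986]
b3 [0.5556 0.2604]
b4 [0.5018 0.2928]
w2a [0.5559 0.2622]
w2b [0.5511 0.2537]
w2c [0.5008 0.2763]
w2d [0.5039 0.2853]
S w1 [0.5081 0.2793]
S w1_ [0.5119 0.2881]
S w1n [0.5531 0.2547]
S w1nn [0.5574 0.2619]
S b1 [0.5089 0.2927]
S b2 [0.5259 0.326 ]
S b3 [0.5823 0.3012]
S b4 [0.5623 0.2574]
S w2 [0.5332 0.3278]
S w2_ [0.5377 0.3344]
S w2n [0.5838 0.3096]
```

```bash
cat >> h.py <<'E'
def axes(s):
    return R.from_rotvec(s["tcp_rot"]).as_matrix()
def plan(s,xyz,yaw=None):
    """yaw: world angle of tool y (jaw) axis, mod pi"""
    M=axes(s); d=M.T@(np.array(xyz)-s["tool_pos"])*1000
    t=0
    if yaw is not None:
        cur=math.atan2(M[1,1],M[0,1]); dw=(yaw-cur+math.pi/2)%math.pi-math.pi/2; t=-dw  # tool z down
    print("shift mm",np.round(d,1),"turn",round(t,4),"alt",round(t-math.copysign(math.pi,t),4),"rows>=",math.ceil(max(np.linalg.norm(d)/41.7,abs(t)/.125)),"q6",round(s["q"][5],3)); return d,t
def st(s): 
    M=axes(s); print("t",round(s["time_s"],2),"tcp",np.round(s["tool_pos"],4),"jawyaw",round(math.atan2(M[1,1],M[0,1]),4),"zax",np.round(M[:,2],4),"F",np.round(s["ft_force"],1),"w",round(s["grip_width"],4),"q",np.round(s["q"],2))
E
python3 - <<'E'
from h import *
from workcell import env
s=env.observe(); st(s); print(np.round(axes(s),3))
f=env.grab_frame("wrist"); M=axes(s)
print("cam in tool",M.T@(f["position"]-s["tool_pos"]), "cam axes in tool\n",np.round(M.T@R.from_rotvec(f["rotation"]).as_matrix(),3))
yaw=0.1064+math.pi/2
plan(s,[.56,-.13,.22],yaw)
E
```

```text
t 0.25 tcp [ 0.2778 -0.5595  0.2307] jawyaw -1.11 zax [-4.e-04  1.e-03 -1.e+00] F [ 0.   1.6 -0.5] w 0.0855 q [-1.21  0.28 -0.03  1.27 -0.    1.47]
[[ 0.896  0.445 -0.   ]
 [ 0.445 -0.896  0.001]
 [ 0.    -0.001 -1.   ]]
cam in tool [ 0.07375774  0.00053279 -0.14121028] cam axes in tool
 [[ 0.    -0.958 -0.288]
 [ 1.     0.    -0.001]
 [ 0.001 -0.288  0.958]]
shift mm [ 443.8 -259.2   11.1] turn 0.3544 alt -2.7872 rows>= 13 q6 1.467
```

```bash
python3 -m creep '[{"xyz":[40,-20,0],"turn":0.05},{"xyz":[444,-259,11],"turn":0.354},{"xyz":[444,-259,11],"turn":0.354},{"xyz":[444,-259,11],"turn":0.354},{"xyz":[444,-259,11],"turn":0.354},{"xyz":[444,-259,11],"turn":0.354},{"xyz":[444,-259,11],"turn":0.354},{"xyz":[444,-259,11],"turn":0.354},{"xyz":[444,-259,11],"turn":0.354},{"xyz":[444,-259,11],"turn":0.354},{"xyz":[444,-259,11],"turn":0.354},{"xyz":[444,-259,11],"turn":0.354},{"xyz":[444,-259,11],"turn":0.354},{"xyz":[444,-259,11],"turn":0.354},{"xyz":[444,-259,11],"turn":0.354},{"xyz":[444,-259,11],"turn":0.354}]' 0 40
python3 - <<'E'
from h import *
from workcell import env
s=env.observe(); st(s); save("d_w",env.grab_frame("wrist")); crop("d_w",0,0,640,400,1,"d_w_") 
print(proj(load("d_w"),[.5644,-.1298,.09],True))
E
```

```text
time_s: 1.63
tool_pos: [0.5599, -0.1306, 0.22]
tcp_rot: [-3.137, -0.167, 0.001]
ft_force: [0.1, -1.0, 0.1]
grip_width: 0.0851
t 1.63 tcp [ 0.5599 -0.1306  0.22  ] jawyaw -1.4642 zax [-9.e-04  4.e-04 -1.e+00] F [ 0.1 -1.   0.1] w 0.0851 q [-0.34  0.2  -0.15  1.22  0.    2.69]
[317.46471507 183.90569172]
```

View pics/d_w_.png

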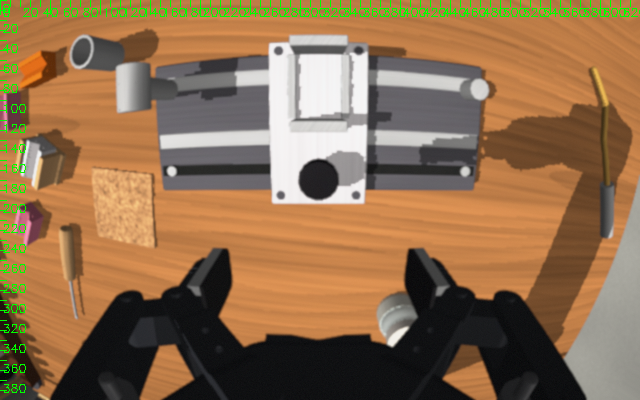

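The wrist view shows the knob cap at (318,179), the nest at (318,84), the tall post on the left at (133,88), and the carriage plate corners. I'll measure on an enlarged crop.

Run:
```python
from h import *
crop("d_w",255,25,130,190,3,"d1"); crop("d_w",140,40,360,160,2,"d2")
```

```text
(no output)
```

View pics/d1.png

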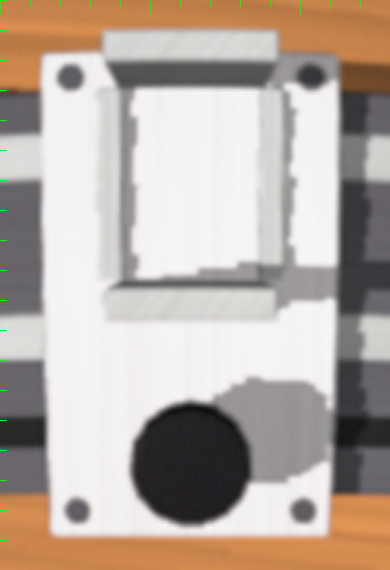

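View pics/d2.png

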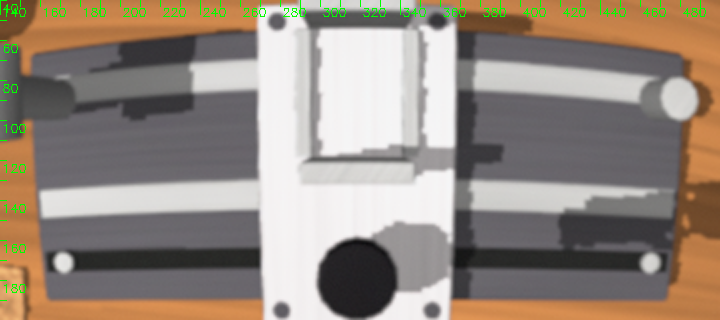

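Run:
```python
from h import *
W=load("d_w");S=load("b_scene");T=load("b_top"); np.set_printoptions(precision=4,suppress=True)
d1=lambda x,y:(255+x/3,25+y/3)
c1=lambda x,y:(200+x/3,140+y/3); c2=lambda x,y:(300+x/5,115+y/5)
k=(W,d1(190.5,463),True)
print("knob",tri([k,(S,c1(230,354),False),(T,c2(417,308),False)]), tri([k,(T,c2(417,308),False)]), tri([k,(S,c1(230,354),False)]),atz(*k[:2],.09,True))
P={}
for n,a,z in [("pl+y-x",(51,536),.048),("pl-y-x",(329,536),.048),("pl-y+x",(340,54),.048),("pl+y+x",(41,54),.048),
 ("ck n",(105,318),.098),("ck n",(276,318),.098),("ck n in",(117,288),.098),("ck n in",(267,288),.098),("ck f in",(104,60),.098),("ck f in",(277,60),.098),("ck f out",(104,31),.098),("ck f out",(278,31),.098),
 ("screw",(77,510),.048),("screw",(303,510),.048),("screw",(70,77),.048),("screw",(311,76),.048)]:
    P[n+str(a)]=atz(W,d1(*a),z,True); print(n,P[n+str(a)])
```

```text
knob (array([ 0.5652, -0.1301,  0.0818]), [np.float64(1.5770295478594298), np.float64(1.0259484809789485), np.float64(0.6428870322130849)]) (array([ 0.5655, -0.1307,  0.0766]), [np.float64(0.12616574461608468), np.float64(0.12616574461621025)]) (array([ 0.5675, -0.1308,  0.0877]), [np.float64(0.8040021260543543), np.float64(0.8040021260544344)]) [ 0.5687 -0.1303  0.09  ]
pl+y-x [ 0.5269 -0.0847  0.048 ]
pl-y-x [ 0.5375 -0.1834  0.048 ]
pl-y+x [ 0.7047 -0.1658  0.048 ]
pl+y+x [ 0.6941 -0.0668  0.048 ]
ck n [ 0.6102 -0.1015  0.098 ]
ck n [ 0.6153 -0.1496  0.098 ]
ck n in [ 0.619  -0.1041  0.098 ]
ck n in [ 0.6235 -0.146   0.098 ]
ck f in [ 0.6838 -0.0937  0.098 ]
ck f in [ 0.6889 -0.1416  0.098 ]
ck f out [ 0.6924 -0.0928  0.098 ]
ck f out [ 0.6976 -0.141   0.098 ]
screw [ 0.5375 -0.0933  0.048 ]
screw [ 0.5461 -0.1727  0.048 ]
screw [ 0.6866 -0.0774  0.048 ]
screw [ 0.6955 -0.1569  0.048 ]
```

Run:
```python
from h import *
from workcell import env
s=env.observe(); st(s); plan(s,[.5675,-.1305,.060],.1064+math.pi/2)
```

```text
t 1.68 tcp [ 0.5598 -0.131   0.2201] jawyaw -1.4652 zax [-7.e-04  4.e-04 -1.e+00] F [ 0.7 -0.1  0.3] w 0.0854 q [-0.34  0.19 -0.15  1.22  0.    2.69]
shift mm [  7.8   0.4 160.1] turn -0.0008 alt 3.1408 rows>= 4 q6 2.694
```

```bash
python3 -m creep '[{"xyz":[8,0,40],"turn":0},{"xyz":[8,0,80],"turn":0},{"xyz":[8,0,110],"turn":0},{"xyz":[8,0,130],"turn":0},{"xyz":[8,0,145],"turn":0},{"xyz":[8,0,155],"turn":0},{"xyz":[8,0,160],"turn":0},{"xyz":[8,0,160],"turn":0},{"xyz":[8,0,160],"turn":0}]' 60 40
python3 - <<'E'
from h import *
from workcell import env
s=env.observe(); st(s); save("e_w",env.grab_frame("wrist")); crop("e_w",160,100,320,220,2,"e1"); save("e_s",env.grab_frame("scene")); crop("e_s",220,200,160,130,5,"e2")
E
```

```text
time_s: 2.43
tool_pos: [0.5681, -0.1309, 0.0609]
tcp_rot: [3.137, 0.164, 0.001]
ft_force: [0.3, 0.3, 0.3]
grip_width: 0.0651
t 2.43 tcp [ 0.5681 -0.1309  0.0609] jawyaw -1.4661 zax [ 5.e-04 -0.e+00 -1.e+00] F [0.3 0.3 0.3] w 0.0651 q [-0.34  0.34 -0.32  0.9   0.    2.7 ]
```

View pics/e1.png

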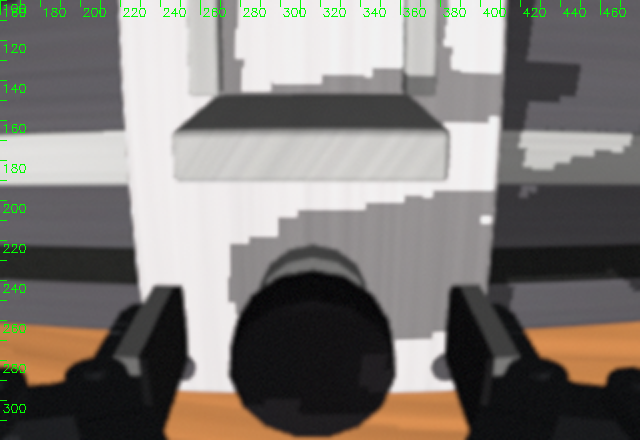

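View pics/e2.png

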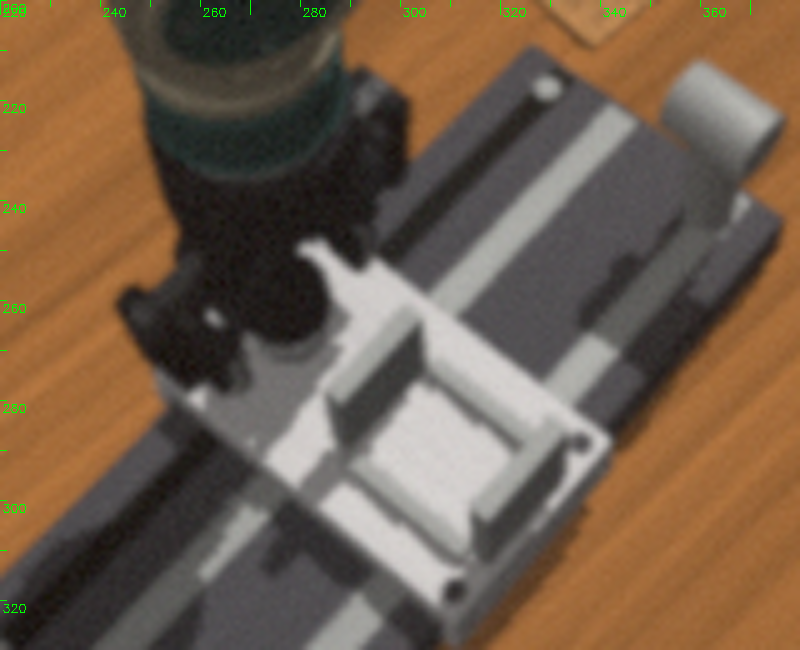

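The fingers straddle the cap, which is centred at wrist (316,277), with even gaps and level with the pads. Gripping now.

```bash
python3 -m creep '[{"xyz":[0,0,0],"turn":0},{"xyz":[0,0,0],"turn":0},{"xyz":[0,0,0],"turn":0},{"xyz":[0,0,0],"turn":0},{"xyz":[0,0,0],"turn":0},{"xyz":[0,0,0],"turn":0}]' 255 60
```

```text
time_s: 3.03
tool_pos: [0.5699, -0.1309, 0.0632]
tcp_rot: [3.136, 0.166, 0.007]
ft_force: [-0.9, 0.3, 5.6]
grip_width: 0.0365
```

```bash
python3 -m creep '[{"xyz":[0,0,-4],"turn":0},{"xyz":[0,0,-8],"turn":0},{"xyz":[0,0,-12],"turn":0},{"xyz":[0,0,-15],"turn":0},{"xyz":[0,0,-15],"turn":0},{"xyz":[0,0,-15],"turn":0}]' 255 60
```

```text
time_s: 3.53
tool_pos: [0.5697, -0.1306, 0.0773]
tcp_rot: [3.137, 0.166, 0.006]
ft_force: [4.8, -0.3, -12.4]
grip_width: 0.036
```

```bash
python3 -m creep '[{"xyz":[0,-3,0],"turn":0},{"xyz":[0,-6,0],"turn":0},{"xyz":[0,-9,0],"turn":0},{"xyz":[0,-12,0],"turn":0},{"xyz":[0,-15,0],"turn":0},{"xyz":[0,-18,0],"turn":0},{"xyz":[0,-20,0],"turn":0},{"xyz":[0,-20,0],"turn":0},{"xyz":[0,-20,0],"turn":0}]' 255 60
```

```text
time_s: 4.28
tool_pos: [0.5675, -0.1098, 0.0773]
tcp_rot: [-3.136, -0.167, -0.006]
ft_force: [3.8, 1.9, -10.0]
grip_width: 0.036
```

```bash
python3 -m creep '[{"xyz":[0,0,2],"turn":0},{"xyz":[0,0,4],"turn":0},{"xyz":[0,0,4],"turn":0}]' 255 60
python3 -m creep '[{"xyz":[0,0,0],"turn":0},{"xyz":[0,0,0],"turn":0},{"xyz":[0,0,0],"turn":0},{"xyz":[0,0,0],"turn":0}]' 115 40
python3 - <<'E'
from h import *
from workcell import env
s=env.observe(); st(s); save("f_w",env.grab_frame("wrist")); crop("f_w",160,100,320,220,2,"f1"); save("f_s",env.grab_frame("scene")); crop("f_s",220,200,160,130,5,"f2")
E
```

```text
time_s: 4.53
tool_pos: [0.5676, -0.1098, 0.0732]
tcp_rot: [-3.136, -0.167, -0.006]
ft_force: [3.3, 1.3, -7.5]
grip_width: 0.0358
time_s: 4.87
tool_pos: [0.5679, -0.1102, 0.0741]
tcp_rot: [-3.137, -0.166, -0.008]
ft_force: [-0.4, 0.2, -0.1]
grip_width: 0.0472
t 4.87 tcp [ 0.5679 -0.1102  0.0741] jawyaw -1.4649 zax [ 4.7e-03  9.0e-04 -1.0e+00] F [-0.4  0.2 -0.1] w 0.0472 q [-0.3   0.32 -0.32  0.92  0.    2.73]
```

View pics/f1.png

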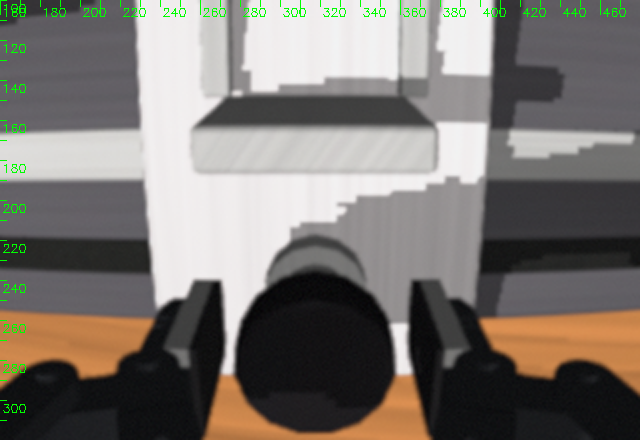

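View pics/f2.png

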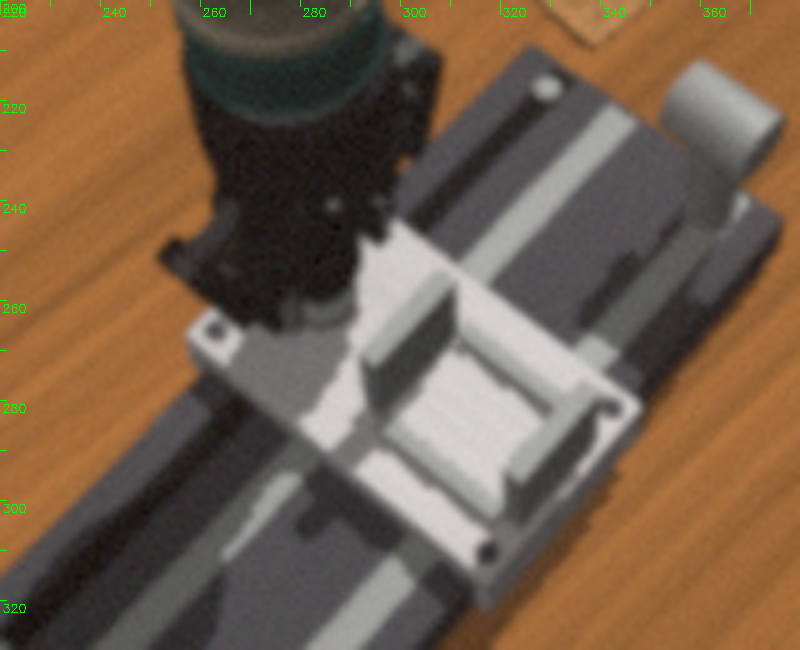

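```bash
python3 -m creep '[{"xyz":[0,-2,5],"turn":0},{"xyz":[0,-4,7],"turn":0},{"xyz":[0,-6,7],"turn":0},{"xyz":[0,-8,7],"turn":0},{"xyz":[0,-10,7],"turn":0},{"xyz":[0,-12,7],"turn":0},{"xyz":[0,-13.5,7],"turn":0},{"xyz":[0,-15,7],"turn":0},{"xyz":[0,-15,7],"turn":0}]'
python3 -m creep '[{"xyz":[0,-1,0],"turn":0},{"xyz":[0,-2,0],"turn":0},{"xyz":[0,-3,0],"turn":0},{"xyz":[0,-3,0],"turn":0}]'
```

```text
time_s: 5.72
tool_pos: [0.5658, -0.0944, 0.0667]
tcp_rot: [-3.135, -0.167, -0.006]
ft_force: [-1.0, -2.2, -0.7]
grip_width: 0.0469
time_s: 6.05
tool_pos: [0.5655, -0.0909, 0.0668]
tcp_rot: [-3.134, -0.167, -0.007]
ft_force: [-0.0, -2.2, -1.2]
grip_width: 0.0468
```

```bash
python3 -m creep '[{"xyz":[0,-1,0],"turn":0},{"xyz":[0,-2,0],"turn":0},{"xyz":[0,-3,0],"turn":0},{"xyz":[0,-3,0],"turn":0}]'
```

```text
time_s: 6.38
tool_pos: [0.5653, -0.087, 0.0671]
tcp_rot: [-3.132, -0.168, -0.007]
ft_force: [0.3, -0.8, 0.8]
grip_width: 0.0468
```

```bash
python3 -m creep '[{"xyz":[0,-1,0],"turn":0},{"xyz":[0,-2,0],"turn":0},{"xyz":[0,-2.5,0],"turn":0},{"xyz":[0,-2.5,0],"turn":0}]'
```

```text
time_s: 6.72
tool_pos: [0.5652, -0.0844, 0.0672]
tcp_rot: [-3.132, -0.168, -0.008]
ft_force: [0.2, -0.3, -0.6]
grip_width: 0.0468
```

Run:
```python
from h import *
from workcell import env
s=env.observe(); st(s); save("g_w",env.grab_frame("wrist")); crop("g_w",160,100,320,220,2,"g1")
```

```text
t 6.72 tcp [ 0.5652 -0.0844  0.0672] jawyaw -1.4633 zax [ 0.0048  0.0049 -1.    ] F [ 0.2 -0.3 -0.6] w 0.0468 q [-0.26  0.32 -0.35  0.91  0.01  2.77]
```

View pics/g1.png

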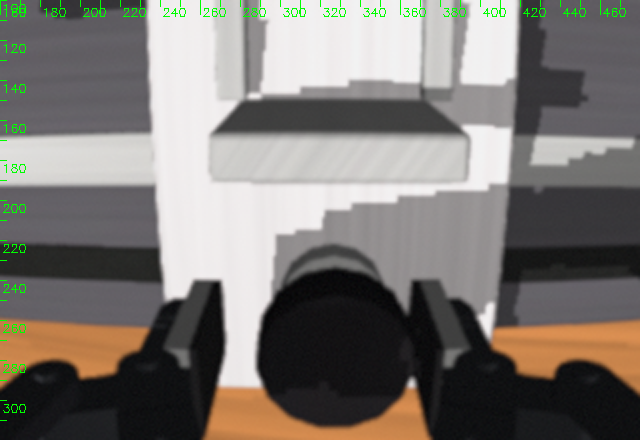

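The cap now looks 156 px wide in the crop. That fits home (157) rather than raised (171), so the pin may have just dropped. I'll test the lock by pushing both ways.

```bash
python3 -m creep '[{"xyz":[0,-1.5,0],"turn":0},{"xyz":[0,-3,0],"turn":0},{"xyz":[0,-3,0],"turn":0},{"xyz":[0,-3,0],"turn":0}]'
```

```text
time_s: 7.1
tool_pos: [0.5651, -0.0829, 0.0672]
tcp_rot: [-3.136, -0.167, -0.008]
ft_force: [0.9, -5.0, -1.4]
grip_width: 0.0468
```

```bash
python3 -m creep '[{"xyz":[0,-2,0],"turn":0},{"xyz":[0,-4,0],"turn":0},{"xyz":[0,-4,0],"turn":0},{"xyz":[0,-4,0],"turn":0}]'
python3 -m creep '[{"xyz":[0,5,0],"turn":0},{"xyz":[0,10,0],"turn":0},{"xyz":[0,13,0],"turn":0},{"xyz":[0,16,0],"turn":0},{"xyz":[0,16,0],"turn":0},{"xyz":[0,16,0],"turn":0}]'
```

```text
time_s: 7.43
tool_pos: [0.5651, -0.0824, 0.0672]
tcp_rot: [3.13, 0.164, 0.008]
ft_force: [-0.0, -10.3, -3.3]
grip_width: 0.0469
time_s: 7.93
tool_pos: [0.5663, -0.0953, 0.0671]
tcp_rot: [-3.137, -0.166, -0.008]
ft_force: [0.2, 7.3, 1.4]
grip_width: 0.0471
```

Locked both ways, with a slide of about 42 mm. Retreating upwards to check the cap height and measure the nest.

```bash
python3 -m creep '[{"xyz":[0,-4,0],"turn":0},{"xyz":[0,-7,0],"turn":0},{"xyz":[0,-7,0],"turn":0}]' 60
python3 -m creep '[{"xyz":[0,0,-30],"turn":0},{"xyz":[0,0,-60],"turn":0},{"xyz":[0,0,-100],"turn":0},{"xyz":[0,0,-140],"turn":0},{"xyz":[0,0,-152],"turn":0},{"xyz":[0,0,-152],"turn":0},{"xyz":[0,0,-152],"turn":0}]' 0
python3 - <<'E'
from h import *
from workcell import env
s=env.observe(); st(s); save("i_w",env.grab_frame("wrist")); crop("i_w",255,25,130,190,3,"i1"); save("i_s",env.grab_frame("scene")); crop("i_s",220,200,160,130,5,"i2"); save("i_t",env.grab_frame("top"));
E
```

```text
time_s: 8.18
tool_pos: [0.5654, -0.0879, 0.0671]
tcp_rot: [-3.137, -0.167, -0.007]
ft_force: [1.0, 0.1, -0.1]
grip_width: 0.0655
time_s: 8.77
tool_pos: [0.5654, -0.0883, 0.2201]
tcp_rot: [3.136, 0.167, 0.011]
ft_force: [-1.0, -0.4, -0.5]
grip_width: 0.0851
t 8.77 tcp [ 0.5654 -0.0883  0.2201] jawyaw -1.4642 zax [ 7.e-03 -3.e-04 -1.e+00] F [-1.  -0.4 -0.5] w 0.0851 q [-0.27  0.18 -0.17  1.21  0.    2.77]
```

View pics/i1.png

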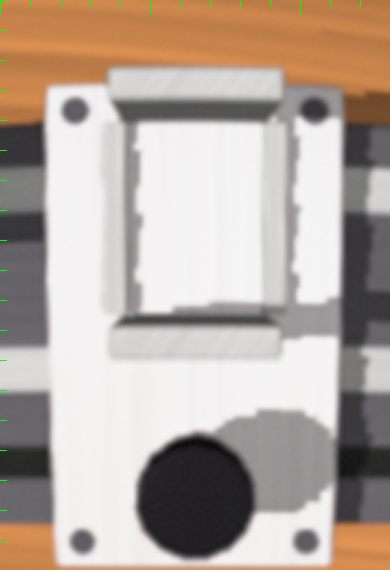

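View pics/i2.png

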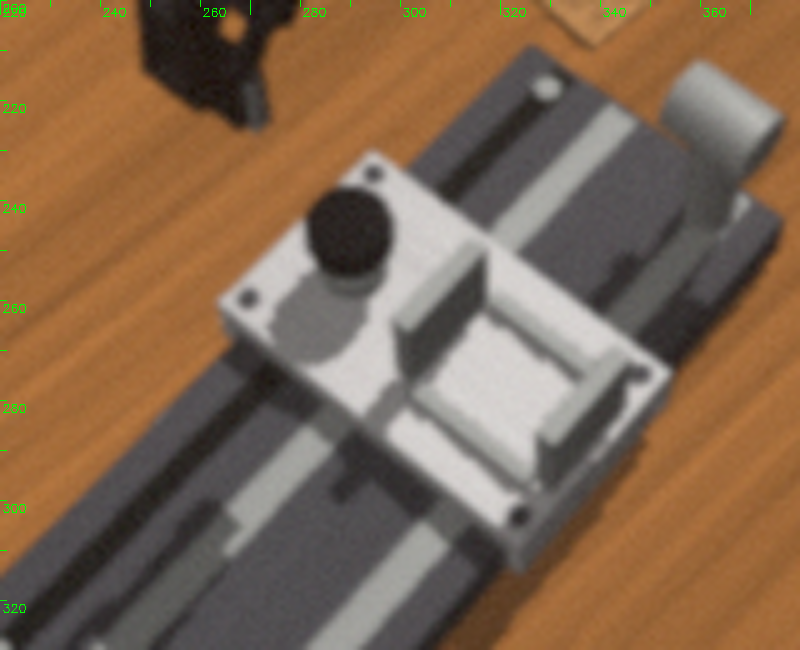

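The knob cap is back at its home size (119 px wide in the crop, 120 at the start). The carriage is indexed and locked, with about 42 mm of slide. On to the block.

Run:
```python
from h import *
from workcell import env
W=load("i_w"); np.set_printoptions(precision=4,suppress=True)
d1=lambda x,y:(255+x/3,25+y/3)
for n,a,z in [("knob",(195,496),.09),("pl",(57,566),.048),("pl",(331,566),.048),("pl",(344,88),.048),("pl",(46,88),.048),
 ("ck n in",(120,324),.098),("ck n in",(271,323),.098),("ck f in",(109,99),.098),("ck f in",(283,99),.098),("ck o",(109,358),.098),("ck o",(282,358),.098),("ck o",(108,69),.098),("ck o",(284,69),.098),
 ("screw",(82,541),.048),("screw",(306,541),.048),("screw",(75,110),.048),("screw",(316,110),.048)]: print(n,atz(W,d1(*a),z,True)[:2])
s=env.observe(); plan(s,[.543,.2945,.22],-.48)
```

```text
knob [ 0.5651 -0.0905]
pl [ 0.5227 -0.0454]
pl [ 0.5332 -0.1437]
pl [ 0.7001 -0.1263]
pl [ 0.6892 -0.0274]
ck n in [ 0.6153 -0.0637]
ck n in [ 0.6202 -0.1062]
ck f in [ 0.6791 -0.054 ]
ck f in [ 0.6844 -0.1023]
ck o [ 0.6052 -0.0615]
ck o [ 0.6105 -0.1105]
ck o [ 0.6879 -0.0528]
ck o [ 0.6932 -0.1016]
screw [ 0.5331 -0.0538]
screw [ 0.5416 -0.1332]
screw [ 0.6822 -0.038 ]
screw [ 0.691  -0.1177]
shift mm [  20.6 -382.1   -2.6] turn -0.9842 alt 2.1574 rows>= 10 q6 2.766
```

```bash
python3 -m creep '[{"xyz":[2,-40,0],"turn":-0.1},{"xyz":[21,-382,-3],"turn":-0.984},{"xyz":[21,-382,-3],"turn":-0.984},{"xyz":[21,-382,-3],"turn":-0.984},{"xyz":[21,-382,-3],"turn":-0.984},{"xyz":[21,-382,-3],"turn":-0.984},{"xyz":[21,-382,-3],"turn":-0.984},{"xyz":[21,-382,-3],"turn":-0.984},{"xyz":[21,-382,-3],"turn":-0.984},{"xyz":[21,-382,-3],"turn":-0.984},{"xyz":[21,-382,-3],"turn":-0.984},{"xyz":[21,-382,-3],"turn":-0.984},{"xyz":[21,-382,-3],"turn":-0.984}]' 0
python3 - <<'E'
from h import *
from workcell import env
s=env.observe(); st(s); save("j_w",env.grab_frame("wrist")); crop("j_w",220,110,200,150,4,"j1");
E
```

```text
time_s: 10.0
tool_pos: [0.5429, 0.2929, 0.2192]
tcp_rot: [-2.686, -1.628, 0.002]
ft_force: [0.4, 0.2, 1.1]
grip_width: 0.085
t 10.0 tcp [0.5429 0.2929 0.2192] jawyaw -0.4813 zax [-1.4e-03 -1.0e-04 -1.0e+00] F [0.4 0.2 1.1] w 0.085 q [ 0.39  0.27 -0.06  1.24  0.    2.44]
```

View pics/j1.png

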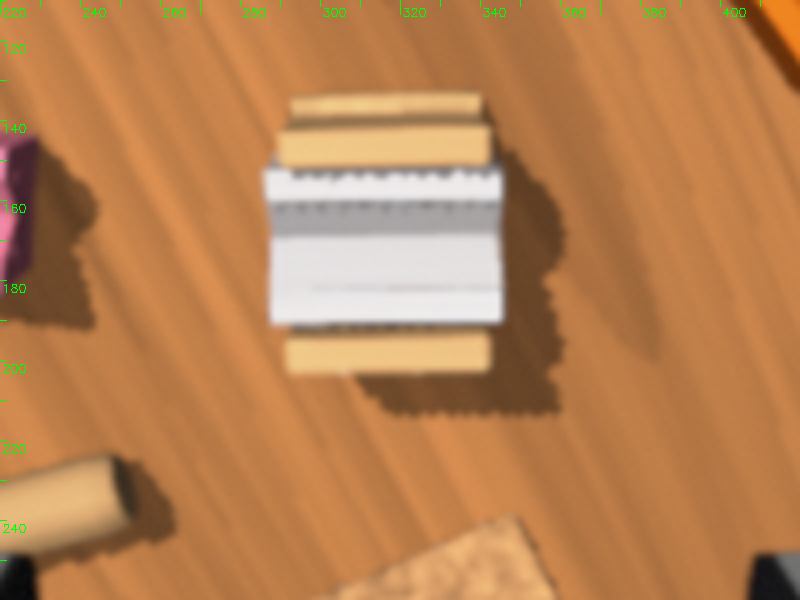

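Run:
```python
from h import *
from workcell import env
W=load("j_w"); np.set_printoptions(precision=4,suppress=True); T=load("b_top"); S=load("b_scene")
d1=lambda x,y:(220+x/4,110+y/4)
Q={}
for n,a,z in [("tl",(265,170),.044),("tr",(503,168),.044),("br",(503,322),.044),("bl",(271,322),.044),("w1 l",(280,133),.05),("w1 r",(489,127),.05),("w1 l2",(280,165),.05),("w1r2",(490,164),.05),("w2 l",(287,334),.05),("w2 r",(490,334),.05),("w2 l2",(288,374),.05),("w2 r2",(490,373),.05)]:
    Q[n]=atz(W,d1(*a),z,True)[:2]; print(n,Q[n])
for a,b in [("tl","tr"),("bl","br"),("w1 l","w1 r"),("w1 l2","w1r2"),("w2 l","w2 r"),("w2 l2","w2 r2")]:
    d=Q[b]-Q[a]; print(a,b,np.linalg.norm(d),math.atan2(d[1],d[0]))
print("c block",np.mean([Q[k] for k in("tl","tr","br","bl")],0),"c walls",np.mean([Q[k] for k in Q if k[0]=="w"],0), np.linalg.norm(Q["tl"]-Q["bl"]))
# height: triangulate block corners with T and S
c3=lambda x,y:(320+x/5,100+y/5); c4=lambda x,y:(180+x/5,125+y/5)
print(tri([(W,d1(265,170),True),(T,c4(258,267),False),(S,c3(465,310),False)]))
print(tri([(W,d1(271,322),True),(T,c4(205,360),False),(S,c3(410,224),False)]))
s=env.observe(); plan(s,[.543,.293,.004],-.48)
```

```text
tl [0.5264 0.3312]
tr [0.5811 0.3033]
br [0.5628 0.2663]
bl [0.5081 0.2948]
w1 l [0.5353 0.3383]
w1 r [0.5826 0.3153]
w1 l2 [0.5314 0.3311]
w1r2 [0.5786 0.3067]
w2 l [0.5116 0.2912]
w2 r [0.5586 0.2667]
w2 l2 [0.5065 0.2815]
w2 r2 [0.5539 0.2571]
tl tr 0.06141274402089932 -0.47293511861319454
bl br 0.061658488745016685 -0.4806877402478566
w1 l w1 r 0.05258168398183688 -0.4525530297566772
w1 l2 w1r2 0.05308473695817552 -0.47657025442213924
w2 l w2 r 0.053039337619287294 -0.4806351263235971
w2 l2 w2 r2 0.05329326441740683 -0.47532102518366776
c block [0.5446 0.2989] c walls [0.5448 0.2985] 0.040777671125467395
(array([0.5587, 0.3171, 0.0262]), [np.float64(37.06305991763258), np.float64(24.619723730721862), np.float64(15.38575126422103)])
(array([0.523 , 0.3109, 0.0695]), [np.float64(13.803405244038915), np.float64(11.593479650986977), np.float64(13.529561409574077)])
shift mm [  0.2  -0.1 215.5] turn -0.0021 alt 3.1395 rows>= 6 q6 2.442
```

Run:
```python
from h import *
from workcell import env
W=load("j_w"); np.set_printoptions(precision=4,suppress=True); T=load("b_top"); S=load("b_scene")
d1=lambda x,y:(220+x/4,110+y/4)
c3=lambda x,y:(320+x/5,100+y/5); c4=lambda x,y:(180+x/5,125+y/5)
for w,t,sc in [((265,170),(205,360),(410,224)),((503,322),(325,300),(378,335)),((271,322),(268,395),(343,240)),((503,168),(258,267),(465,310))]:
    print(tri([(W,d1(*w),True),(T,c4(*t),False),(S,c3(*sc),False)]),tri([(W,d1(*w),True),(S,c3(*sc),False)])[0])
s=env.observe(); plan(s,[.5445,.298,.004],-.477)
```

```text
(array([0.524 , 0.3304, 0.038 ]), [np.float64(1.4515044198331735), np.float64(0.7764985157661762), np.float64(0.8681541228831452)]) [0.5245 0.3304 0.0388]
(array([0.5593, 0.2632, 0.0345]), [np.float64(3.0335474964194793), np.float64(2.473966838128496), np.float64(1.2027195852423231)]) [0.5608 0.2634 0.0363]
(array([0.5053, 0.2947, 0.0387]), [np.float64(1.8855974345298387), np.float64(3.0313797031219205), np.float64(2.178875781770975)]) [0.5077 0.2944 0.0418]
(array([0.5795, 0.3022, 0.0392]), [np.float64(1.703311509480414), np.float64(3.8716431127708746), np.float64(2.5950014947230167)]) [0.5813 0.3029 0.0417]
shift mm [  5.3  -1.1 215.5] turn -0.0051 alt 3.1365 rows>= 6 q6 2.442
```

```bash
python3 -m creep '[{"xyz":[5,-1,40],"turn":-0.005},{"xyz":[5,-1,80],"turn":-0.005},{"xyz":[5,-1,120],"turn":-0.005},{"xyz":[5,-1,150],"turn":-0.005},{"xyz":[5,-1,170],"turn":-0.005},{"xyz":[5,-1,190],"turn":-0.005},{"xyz":[5,-1,205],"turn":-0.005},{"xyz":[5,-1,213],"turn":-0.005},{"xyz":[5,-1,213],"turn":-0.005},{"xyz":[5,-1,213],"turn":-0.005}]' 0
python3 - <<'E'
from h import *
from workcell import env
s=env.observe(); st(s); save("k_w",env.grab_frame("wrist")); crop("k_w",160,100,320,260,2,"k1");
E
```

```text
time_s: 10.88
tool_pos: [0.5447, 0.2966, 0.0067]
tcp_rot: [-2.684, -1.631, 0.002]
ft_force: [0.8, 0.0, -0.4]
grip_width: 0.0855
t 10.88 tcp [0.5447 0.2966 0.0067] jawyaw -0.4786 zax [-1.3e-03  1.0e-04 -1.0e+00] F [ 0.8  0.  -0.4] w 0.0855 q [ 0.39  0.46 -0.28  0.83  0.    2.44]
```

View pics/k1.png

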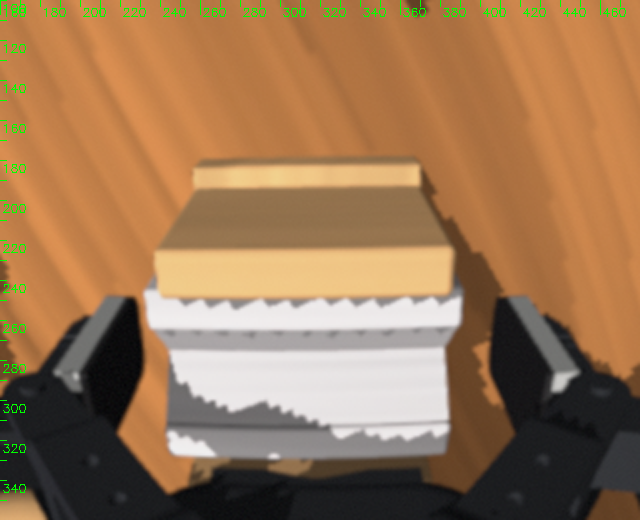

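Run:
```python
from h import *
W=load("k_w"); from workcell import env
s=env.observe(); M=axes(s)
c=lambda p:((p[0]-160)*2,(p[1]-100)*2)
for z in (.044,.03): print(z,c(proj(W,[*s["tool_pos"][:2],z],True)))
d=lambda x,y:(160+x/2,100+y/2)
P=[atz(W,d(*a),.044,True) for a in [(148,292),(461,292),(449,453),(168,455)]]
for p in P: print(M.T@(p-s["tool_pos"])*1000)
print(np.mean([M.T@(p-s["tool_pos"])*1000 for p in P],0))
```

```text
0.044 (np.float64(314.0038923215966), np.float64(391.0614988105368))
0.03 (np.float64(314.262642408066), np.float64(355.1566768251863))
[ 21.9156385  -31.60630431 -36.46406875]
[ 22.08267228  27.81427863 -36.46728449]
[-17.75993208  29.51059033 -36.50463029]
[-18.71204402 -32.2481201  -36.50201586]
[  1.88158367  -1.63238886 -36.48449985]
```

The block lies between the open fingers, centre off by (+2, −1.6) mm in the tool axes. I'll correct that and close.

```bash
python3 -m creep '[{"xyz":[2,-1.5,1],"turn":0},{"xyz":[2,-1.5,2],"turn":0},{"xyz":[2,-1.5,2],"turn":0}]' 0
python3 -m creep '[{"xyz":[0,0,0],"turn":0},{"xyz":[0,0,0],"turn":0},{"xyz":[0,0,0],"turn":0},{"xyz":[0,0,0],"turn":0},{"xyz":[0,0,0],"turn":0}]' 255 50
```

```text
time_s: 11.18
tool_pos: [0.5458, 0.3002, 0.0066]
tcp_rot: [-2.684, -1.632, -0.004]
ft_force: [-0.3, -0.5, 0.4]
grip_width: 0.0855
time_s: 11.6
tool_pos: [0.5463, 0.3007, 0.0074]
tcp_rot: [-2.683, -1.632, -0.006]
ft_force: [-0.9, 0.3, 4.6]
grip_width: 0.0607
```

```bash
python3 -m creep '[{"xyz":[0,0,-4],"turn":0},{"xyz":[0,0,-10],"turn":0},{"xyz":[0,0,-18],"turn":0},{"xyz":[0,0,-28],"turn":0},{"xyz":[0,0,-40],"turn":0},{"xyz":[0,0,-52],"turn":0},{"xyz":[0,0,-65],"turn":0},{"xyz":[0,0,-75],"turn":0},{"xyz":[0,0,-80],"turn":0},{"xyz":[0,0,-80],"turn":0}]' 255 50
python3 - <<'E'
from h import *
from workcell import env
s=env.observe(); st(s); save("l_w",env.grab_frame("wrist")); crop("l_w",160,100,320,260,2,"l1"); plan(s,[.476,.141,.08],.106)
plan(s,[.476,.141,.003],.106)
E
```

```text
time_s: 12.43
tool_pos: [0.5475, 0.3011, 0.0898]
tcp_rot: [-2.684, -1.633, -0.013]
ft_force: [0.2, 0.1, -3.0]
grip_width: 0.0607
t 12.43 tcp [0.5475 0.3011 0.0898] jawyaw -0.4778 zax [ 0.0068  0.0042 -1.    ] F [ 0.2  0.1 -3. ] w 0.0607 q [ 0.4   0.37 -0.21  0.98  0.    2.45]
shift mm [-175.1   10.1    8.6] turn -0.5838 alt 2.5578 rows>= 5 q6 2.447
shift mm [-175.6    9.8   85.6] turn -0.5838 alt 2.5578 rows>= 5 q6 2.447
```

View pics/l1.png

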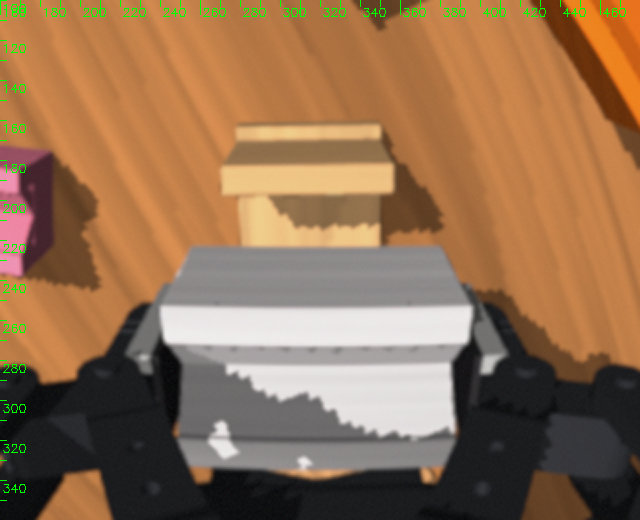

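```bash
python3 -m creep '[{"xyz":[-20,1,0],"turn":-0.08},{"xyz":[-50,3,4],"turn":-0.18},{"xyz":[-85,5,8],"turn":-0.29},{"xyz":[-120,7,8],"turn":-0.4},{"xyz":[-150,9,8],"turn":-0.5},{"xyz":[-170,10,8],"turn":-0.56},{"xyz":[-174,10,8],"turn":-0.584},{"xyz":[-174,10,8],"turn":-0.584},{"xyz":[-174,10,8],"turn":-0.584}]' 255 50
python3 - <<'E'
from h import *
from workcell import env
s=env.observe(); st(s); plan(s,[.477,.141,.005],.106)
E
```

```text
time_s: 13.23
tool_pos: [0.4752, 0.1415, 0.0792]
tcp_rot: [2.102, 2.334, 0.009]
ft_force: [0.4, 0.0, -3.1]
grip_width: 0.0611
t 13.23 tcp [0.4752 0.1415 0.0792] jawyaw 0.1048 zax [ 0.0044  0.0037 -1.    ] F [ 0.4  0.  -3.1] w 0.0611 q [ 0.16  0.18 -0.5   0.89  0.    1.62]
shift mm [-0.9  1.3 74.2] turn -0.0012 alt 3.1404 rows>= 2 q6 1.623
```

```bash
python3 -m creep '[{"xyz":[0,0,15],"turn":0},{"xyz":[0,0,35],"turn":0},{"xyz":[0,0,50],"turn":0},{"xyz":[0,0,60],"turn":0},{"xyz":[0,0,67],"turn":0},{"xyz":[0,0,70],"turn":0},{"xyz":[0,0,72],"turn":0},{"xyz":[0,0,72],"turn":0},{"xyz":[0,0,72],"turn":0}]' 255 50
python3 -m creep '[{"xyz":[0,0,1],"turn":0},{"xyz":[0,0,2],"turn":0},{"xyz":[0,0,3],"turn":0},{"xyz":[0,0,3],"turn":0}]'
```

```text
time_s: 13.98
tool_pos: [0.4764, 0.142, 0.0078]
tcp_rot: [2.101, 2.334, 0.011]
ft_force: [-0.1, -1.1, -2.2]
grip_width: 0.0609
time_s: 14.32
tool_pos: [0.4764, 0.142, 0.0049]
tcp_rot: [2.101, 2.333, 0.011]
ft_force: [-0.3, -0.3, -3.8]
grip_width: 0.0611
```

```bash
python3 -m creep '[{"xyz":[0,0,1],"turn":0},{"xyz":[0,0,2],"turn":0},{"xyz":[0,0,3],"turn":0},{"xyz":[0,0,3],"turn":0}]'
python3 -m creep '[{"xyz":[0,0,1],"turn":0},{"xyz":[0,0,2],"turn":0},{"xyz":[0,0,2],"turn":0}]'
```

```text
time_s: 14.65
tool_pos: [0.4762, 0.1419, 0.0016]
tcp_rot: [2.101, 2.334, 0.01]
ft_force: [-1.3, -0.3, -3.5]
grip_width: 0.0609
time_s: 14.9
tool_pos: [0.4763, 0.1419, 0.0015]
tcp_rot: [2.101, 2.334, 0.01]
ft_force: [-3.8, -0.5, 13.8]
grip_width: 0.0611
```

```bash
python3 -m creep '[{"xyz":[0,0,0],"turn":0},{"xyz":[0,0,0],"turn":0},{"xyz":[0,0,0],"turn":0},{"xyz":[0,0,0],"turn":0}]' 0
python3 -m creep '[{"xyz":[0,0,-15],"turn":0},{"xyz":[0,0,-40],"turn":0},{"xyz":[0,0,-75],"turn":0},{"xyz":[0,0,-110],"turn":-0.12},{"xyz":[0,0,-140],"turn":-0.24},{"xyz":[0,0,-160],"turn":-0.36},{"xyz":[0,0,-160],"turn":-0.6},{"xyz":[0,0,-160],"turn":-1.57},{"xyz":[0,0,-160],"turn":-1.57},{"xyz":[0,0,-160],"turn":-1.57},{"xyz":[0,0,-160],"turn":-1.57},{"xyz":[0,0,-160],"turn":-1.57},{"xyz":[0,0,-160],"turn":-1.57},{"xyz":[0,0,-160],"turn":-1.57},{"xyz":[0,0,-160],"turn":-1.57},{"xyz":[0,0,-160],"turn":-1.57},{"xyz":[0,0,-160],"turn":-1.57},{"xyz":[0,0,-160],"turn":-1.57},{"xyz":[0,0,-160],"turn":-1.57}]' 0
python3 - <<'E'
from h import *
from workcell import env
s=env.observe(); st(s); save("m_w",env.grab_frame("wrist")); crop("m_w",220,90,200,150,4,"m1");
E
```

```text
time_s: 15.23
tool_pos: [0.4767, 0.142, 0.0016]
tcp_rot: [2.101, 2.333, 0.01]
ft_force: [0.4, 0.1, -0.5]
grip_width: 0.0855
time_s: 16.82
tool_pos: [0.4757, 0.1414, 0.1614]
tcp_rot: [-0.16, 3.132, 0.006]
ft_force: [0.6, 1.0, 0.2]
grip_width: 0.0858
t 16.82 tcp [0.4757 0.1414 0.1614] jawyaw 1.6728 zax [ 0.0054  0.0038 -1.    ] F [0.6 1.  0.2] w 0.0858 q [ 0.16  0.09 -0.4   1.07  0.    0.05]
```

View pics/m1.png

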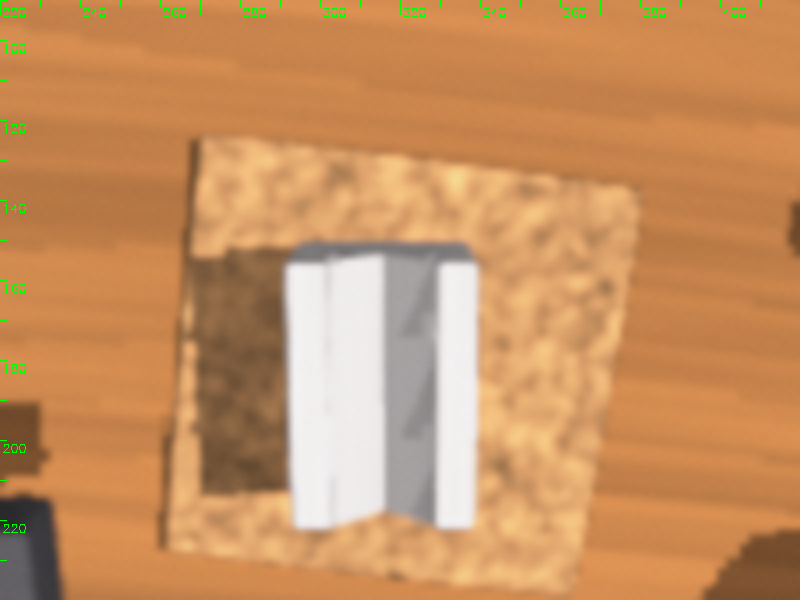

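The block sits groove up on the pad. Its top corners in the crop are (287,262), (477,262), (475,527) and (295,527). Working out its pose.

Run:
```python
from h import *
from workcell import env
W=load("m_w"); np.set_printoptions(precision=4,suppress=True)
s=env.observe(); M=axes(s)
d=lambda x,y:(220+x/4,90+y/4)
Q=np.array([M.T@(atz(W,d(*a),.038,True)-s["tool_pos"])*1000 for a in [(287,262),(477,262),(475,527),(295,527)]]); print(Q,Q.mean(0))
for a,b in[(3,0),(2,1)]: v=Q[b]-Q[a]; print("long",np.linalg.norm(v[:2]),math.atan2(v[1],v[0]))
for a,b in[(0,1),(3,2)]: v=Q[b]-Q[a]; print("short",np.linalg.norm(v[:2]),math.atan2(-v[0],v[1]))
```

```text
[[ 30.6239 -22.5712 123.1787]
 [ 30.5569  18.4542 123.3124]
 [-30.7205  19.156  123.6648]
 [-30.651  -22.1751 123.5301]] [ -0.0477  -1.784  123.4215]
long 61.27620155300983 -0.006464428339444808
long 61.28136140367693 -0.011452671287463478
short 41.0254127124661 0.0016338642208485333
short 41.33112339590072 0.0016803616098669768
```

```bash
python3 -m creep '[{"xyz":[0,-2,35],"turn":0},{"xyz":[0,-2,70],"turn":0},{"xyz":[0,-2,100],"turn":0},{"xyz":[0,-2,120],"turn":0},{"xyz":[0,-2,135],"turn":0},{"xyz":[0,-2,144],"turn":0},{"xyz":[0,-2,148],"turn":0},{"xyz":[0,-2,148],"turn":0},{"xyz":[0,-2,148],"turn":0}]' 0
python3 -m creep '[{"xyz":[0,0,0],"turn":0},{"xyz":[0,0,0],"turn":0},{"xyz":[0,0,0],"turn":0},{"xyz":[0,0,0],"turn":0},{"xyz":[0,0,0],"turn":0},{"xyz":[0,0,0],"turn":0},{"xyz":[0,0,0],"turn":0}]' 255 50
python3 - <<'E'
from h import *
from workcell import env
s=env.observe(); st(s); save("n_w",env.grab_frame("wrist")); crop("n_w",160,100,320,260,2,"n1");
E
```

```text
time_s: 17.62
tool_pos: [0.4775, 0.1401, 0.0142]
tcp_rot: [-0.16, 3.131, 0.006]
ft_force: [0.1, -0.5, 0.7]
grip_width: 0.0853
time_s: 18.2
tool_pos: [0.4785, 0.14, 0.0151]
tcp_rot: [-0.16, 3.129, 0.005]
ft_force: [-1.0, -1.1, 6.1]
grip_width: 0.0409
t 18.2 tcp [0.4785 0.14   0.0151] jawyaw 1.6729 zax [ 0.0086  0.0038 -1.    ] F [-1.  -1.1  6.1] w 0.0409 q [ 0.15  0.27 -0.55  0.74  0.    0.05]
```

View pics/n1.png

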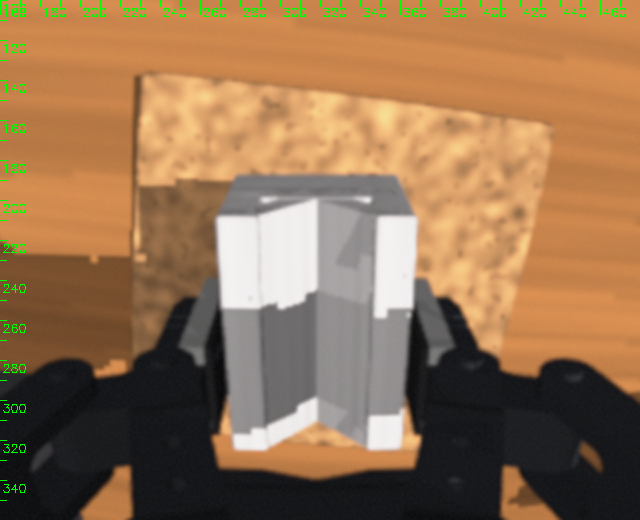

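Run:
```python
from h import *
from workcell import env
W=load("n_w"); np.set_printoptions(precision=4,suppress=True)
s=env.observe(); M=axes(s)
d=lambda x,y:(160+x/2,100+y/2)
Q=np.array([M.T@(atz(W,d(*a),.038,True)-s["tool_pos"])*1000 for a in [(217,215),(415,215),(401,450),(235,450)]]); print(Q,Q.mean(0))
plan(s,[.71,-.085,.22],.1064+math.pi/2)
```

```text
[[ 32.7783 -20.2095 -23.2063]
 [ 32.7306  19.9691 -23.0884]
 [-28.906   20.8525 -22.5355]
 [-28.7147 -20.035  -22.6568]] [  1.972    0.1443 -22.8717]
shift mm [-209.2 -246.9 -203.7] turn -0.0043 alt 3.1372 rows>= 10 q6 0.052
```

```bash
python3 -m creep '[{"xyz":[0,0,-10],"turn":0},{"xyz":[0,0,-30],"turn":0},{"xyz":[0,0,-60],"turn":0},{"xyz":[0,0,-95],"turn":0},{"xyz":[0,0,-130],"turn":0},{"xyz":[-10,-10,-160],"turn":0},{"xyz":[-30,-35,-185],"turn":0},{"xyz":[-55,-60,-204],"turn":0},{"xyz":[-80,-92,-204],"turn":0},{"xyz":[-106,-124,-204],"turn":0},{"xyz":[-132,-156,-204],"turn":0},{"xyz":[-158,-187,-204],"turn":-0.004},{"xyz":[-182,-216,-204],"turn":-0.004},{"xyz":[-200,-236,-204],"turn":-0.004},{"xyz":[-209,-247,-204],"turn":-0.004},{"xyz":[-209,-247,-204],"turn":-0.004},{"xyz":[-209,-247,-204],"turn":-0.004},{"xyz":[-209,-247,-204],"turn":-0.004}]' 255 50
python3 - <<'E'
from h import *
from workcell import env
s=env.observe(); st(s); save("o_w",env.grab_frame("wrist")); crop("o_w",230,30,180,200,3,"o1"); crop("o_w",0,0,640,400,1,"o0")
E
```

```text
time_s: 19.75
tool_pos: [0.7085, -0.0844, 0.2195]
tcp_rot: [-0.167, 3.131, 0.007]
ft_force: [0.7, 0.7, -2.9]
grip_width: 0.0412
t 19.75 tcp [ 0.7085 -0.0844  0.2195] jawyaw 1.6771 zax [ 0.0059  0.0049 -1.    ] F [ 0.7  0.7 -2.9] w 0.0412 q [-0.21  0.44  0.17  1.3   0.01 -0.32]
```

View pics/o1.png

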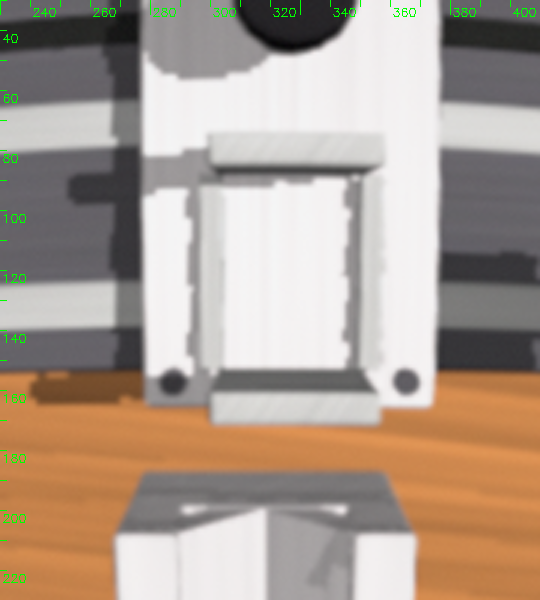

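View pics/o0.png

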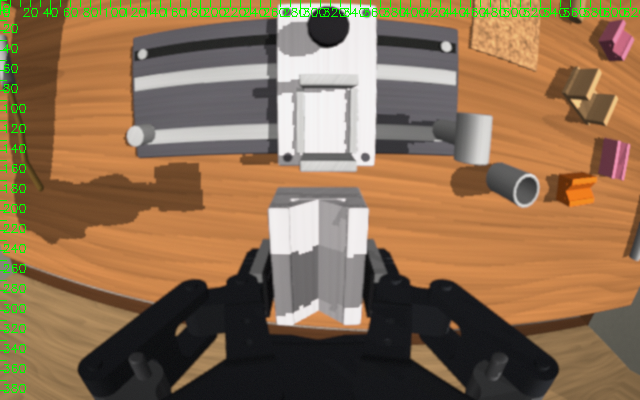

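The held block is at (318,255) and the empty nest at (328,121) in the wrist view. The shell, jar and the rest are untouched. Computing the nest centre from the cheeks and the plate.

Run:
```python
from h import *
from workcell import env
W=load("o_w"); np.set_printoptions(precision=4,suppress=True)
s=env.observe(); M=axes(s)
d=lambda x,y:(230+x/3,30+y/3)
def m(L,z): 
    Q=np.array([atz(W,d(*a),z,True) for a in L]); return Q
ck=m([(209,132),(385,132),(382,424),(211,424)],.098); print("outer",ck[:,:2],ck.mean(0)); 
ci=m([(209,166),(385,165),(380,393),(213,393)],.098); print("inner",ci[:,:2],ci.mean(0))
lp=m([(222,190),(365,184),(361,365),(224,368)],.054); print("lips in?",lp[:,:2])
lo=m([(201,186),(384,178),(384,367),(203,367)],.054); print("lips out",lo[:,:2],lo.mean(0))
pl=m([(146,406),(433,406)],.048); print("plate far",pl)
for Q in (ck,ci):
    for a,b in((0,1),(3,2)): v=Q[b]-Q[a]; print("yaw",math.atan2(v[1],v[0])-math.pi/2, np.linalg.norm(v))
    for a,b in((0,3),(1,2)): v=Q[b]-Q[a]; print("yawx",math.atan2(v[1],v[0]), np.linalg.norm(v))
# bonus: base corners for yaw
b=[atz(W,p,.03,True) for p in [(138,156),(456,28),(133,38)]]; print(b)
```

```text
outer [[ 0.6109 -0.1094]
 [ 0.6052 -0.0609]
 [ 0.6886 -0.0514]
 [ 0.6939 -0.1007]] [ 0.6497 -0.0806  0.098 ]
inner [[ 0.6205 -0.1084]
 [ 0.6146 -0.0599]
 [ 0.6796 -0.0532]
 [ 0.6848 -0.101 ]] [ 0.6499 -0.0806  0.098 ]
lips in? [[ 0.6255 -0.106 ]
 [ 0.6183 -0.0601]
 [ 0.6783 -0.0541]
 [ 0.6843 -0.0994]]
lips out [[ 0.6249 -0.1129]
 [ 0.6155 -0.0541]
 [ 0.6781 -0.0463]
 [ 0.6846 -0.1064]] [ 0.6508 -0.08    0.054 ]
plate far [[ 0.701  -0.125   0.048 ]
 [ 0.6904 -0.0265  0.048 ]]
yaw 0.11667224581934188 0.048836293629597405
yaw 0.10737635015859004 0.04956981383267985
yawx 0.10538902825047976 0.08345634290852406
yawx 0.11416655363805221 0.08391208311112132
yaw 0.1213990807487133 0.04892088070848042
yaw 0.10835675778187559 0.04802469815283505
yawx 0.11615893352545117 0.06468313506462255
yawx 0.10242659803360013 0.06532033870332066
[array([ 0.7074, -0.3022,  0.03  ]), array([0.5227, 0.0526, 0.03  ]), array([ 0.5639, -0.3182,  0.03  ])]
```

Run:
```python
from h import *
from workcell import env
s=env.observe(); st(s); plan(s,[.6516,-.0807,.120],.109+math.pi/2)
```

```text
t 19.8 tcp [ 0.7085 -0.084   0.2198] jawyaw 1.6777 zax [ 0.0065  0.0047 -1.    ] F [-0.6  0.5 -3.7] w 0.0412 q [-0.21  0.44  0.17  1.3   0.01 -0.32]
shift mm [56.9  9.  99.5] turn -0.0021 alt 3.1395 rows>= 3 q6 -0.318
```

```bash
python3 -m creep '[{"xyz":[15,2,10],"turn":0},{"xyz":[35,5,30],"turn":-0.002},{"xyz":[50,8,55],"turn":-0.002},{"xyz":[57,9,75],"turn":-0.002},{"xyz":[57,9,90],"turn":-0.002},{"xyz":[57,9,98],"turn":-0.002},{"xyz":[57,9,99],"turn":-0.002},{"xyz":[57,9,99],"turn":-0.002},{"xyz":[57,9,99],"turn":-0.002}]' 255 50
python3 - <<'E'
from h import *
from workcell import env
s=env.observe(); st(s); plan(s,[.6516,-.0807,.100],.109+math.pi/2)
save("p_w",env.grab_frame("wrist")); crop("p_w",220,100,200,180,4,"p1"); save("p_s",env.grab_frame("scene")); crop("p_s",250,200,150,120,5,"p2")
E
```

```text
time_s: 20.55
tool_pos: [0.6527, -0.0806, 0.122]
tcp_rot: [-0.171, 3.128, 0.006]
ft_force: [-0.1, 0.6, -2.6]
grip_width: 0.0412
t 20.55 tcp [ 0.6527 -0.0806  0.122 ] jawyaw 1.6801 zax [ 0.009   0.0041 -1.    ] F [-0.1  0.6 -2.6] w 0.0412 q [-0.22  0.4  -0.1   1.07  0.01 -0.33]
shift mm [ 1.3 -0.  22. ] turn 0.0003 alt -3.1412 rows>= 1 q6 -0.333
```

View pics/p1.png

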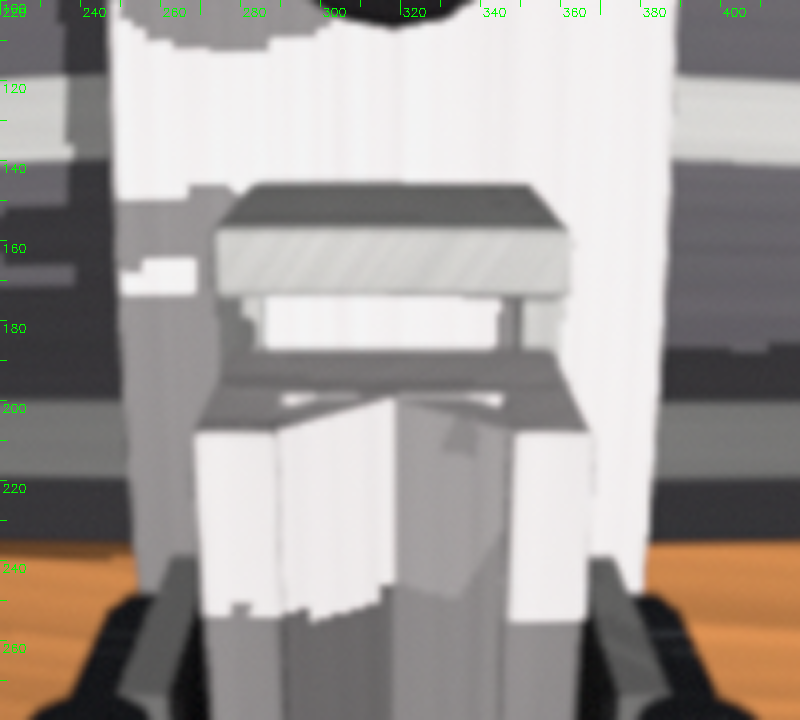

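View pics/p2.png

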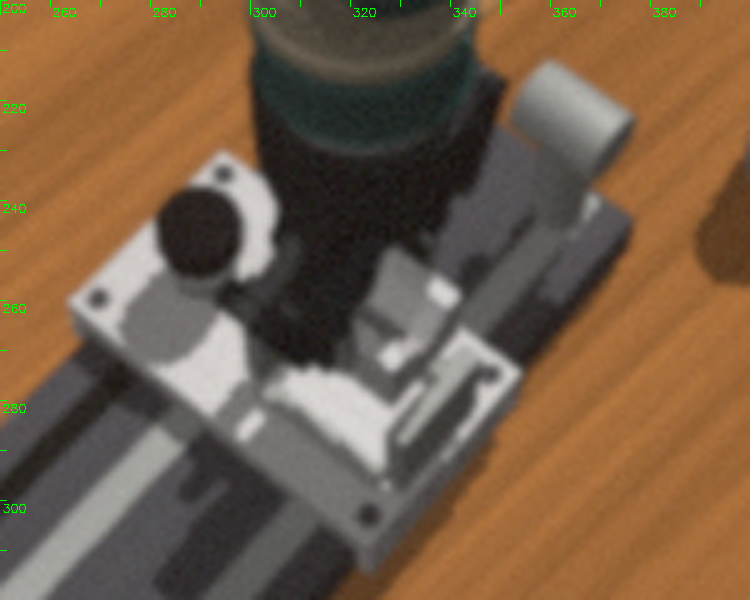

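Run:
```python
from h import *
from workcell import env
W=load("p_w"); np.set_printoptions(precision=2,suppress=True)
s=env.observe(); M=axes(s)
d=lambda x,y:(220+x/4,100+y/4)
f=lambda a,z:M.T@(atz(W,d(*a),z,True)-s["tool_pos"])*1000
for a in [(217,296),(569,296),(217,228),(569,228)]: print("cheek top",f(a,.098))
for a in [(222,350),(555,350)]: print("blk bottom",f(a,.111))
for a in [(196,431),(588,431)]: print("blk top",f(a,.145))
for a in [(265,296),(501,296)]: print("lip inner?",f(a,.054))
```

```text
cheek top [ 36.6  -23.73  23.78]
cheek top [36.58 24.53 23.92]
cheek top [ 46.05 -23.42  23.69]
cheek top [46.05 24.21 23.83]
blk bottom [ 32.39 -21.48  10.83]
blk bottom [32.36 21.04 10.96]
blk top [ 33.   -19.69 -23.17]
blk top [ 32.96  20.04 -23.06]
lip inner? [ 26.82 -21.65  67.89]
lip inner? [26.79 19.21 68.01]
```

```bash
python3 -m creep '[{"xyz":[1,0.2,1],"turn":0},{"xyz":[1.4,0.2,4],"turn":0},{"xyz":[1.4,0.2,7],"turn":0},{"xyz":[1.4,0.2,10],"turn":0},{"xyz":[1.4,0.2,13],"turn":0},{"xyz":[1.4,0.2,16],"turn":0},{"xyz":[1.4,0.2,19],"turn":0},{"xyz":[1.4,0.2,22],"turn":0},{"xyz":[1.4,0.2,22],"turn":0},{"xyz":[1.4,0.2,22],"turn":0}]' 255 50
```

```text
time_s: 21.48
tool_pos: [0.6515, -0.0807, 0.0998]
tcp_rot: [-0.171, 3.128, 0.006]
ft_force: [0.6, 0.3, -3.4]
grip_width: 0.0406
```

The block is between the cheeks with no contact force. I'll go on lowering to just above the lips.

```bash
python3 -m creep '[{"xyz":[0,0,4],"turn":0},{"xyz":[0,0,8],"turn":0},{"xyz":[0,0,12],"turn":0},{"xyz":[0,0,16],"turn":0},{"xyz":[0,0,20],"turn":0},{"xyz":[0,0,24],"turn":0},{"xyz":[0,0,28],"turn":0},{"xyz":[0,0,30],"turn":0},{"xyz":[0,0,31],"turn":0},{"xyz":[0,0,31],"turn":0}]' 255 50
python3 - <<'E'
from h import *
from workcell import env
s=env.observe(); st(s)
save("q_w",env.grab_frame("wrist")); crop("q_w",220,130,200,180,4,"q1"); save("q_s",env.grab_frame("scene")); crop("q_s",250,200,150,120,5,"q2")
E
```

```text
time_s: 22.32
tool_pos: [0.6516, -0.0805, 0.0684]
tcp_rot: [-0.171, 3.128, 0.006]
ft_force: [-0.0, 0.0, -3.7]
grip_width: 0.0411
t 22.32 tcp [ 0.6516 -0.0805  0.0684] jawyaw 1.6799 zax [ 0.0083  0.0043 -1.    ] F [-0.   0.  -3.7] w 0.0411 q [-0.22  0.45 -0.15  0.97  0.01 -0.33]
```

View pics/q1.png

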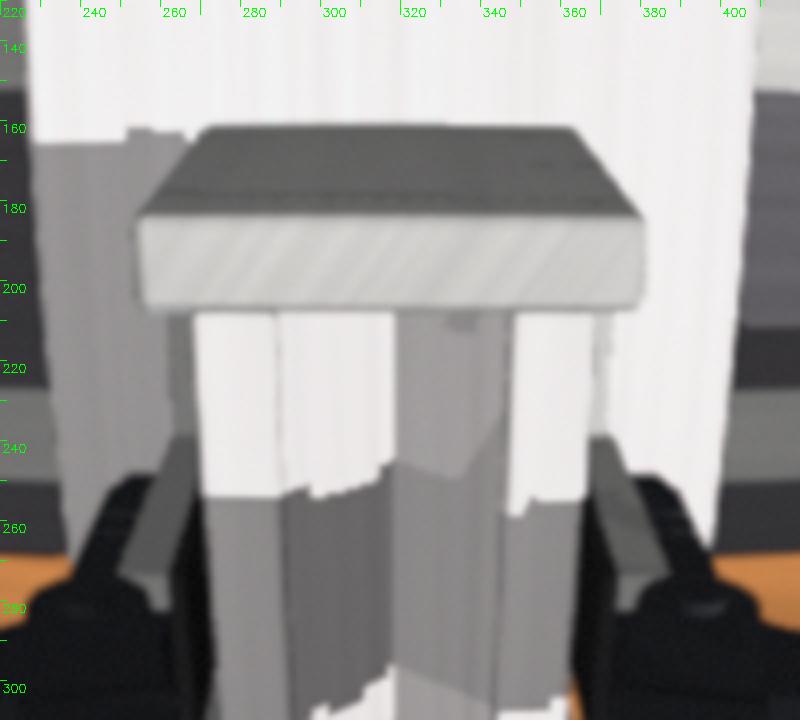

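View pics/q2.png

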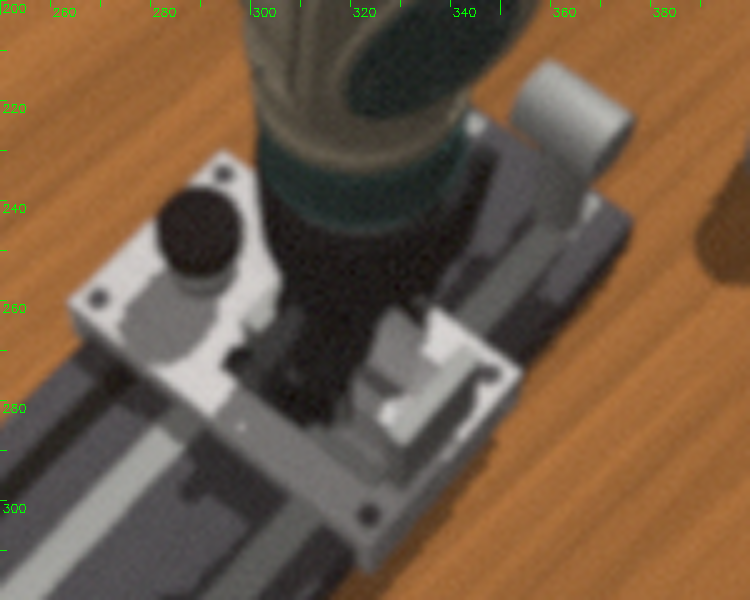

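Side to side, the block centre (393) matches the cheek centre (391) within 0.3 mm, and nothing is touching. Lowering to the floor in small steps.

```bash
python3 -m creep '[{"xyz":[0,0,1],"turn":0},{"xyz":[0,0,2],"turn":0},{"xyz":[0,0,3],"turn":0},{"xyz":[0,0,4],"turn":0},{"xyz":[0,0,5],"turn":0},{"xyz":[0,0,6],"turn":0},{"xyz":[0,0,6],"turn":0}]' 255 50
python3 -m creep '[{"xyz":[0,0,1],"turn":0},{"xyz":[0,0,2],"turn":0},{"xyz":[0,0,2],"turn":0}]' 255 50
```

```text
time_s: 23.0
tool_pos: [0.6518, -0.0805, 0.0626]
tcp_rot: [-0.171, 3.128, 0.006]
ft_force: [-0.0, -0.2, -2.6]
grip_width: 0.0415
time_s: 23.25
tool_pos: [0.6516, -0.0805, 0.0603]
tcp_rot: [-0.171, 3.129, 0.006]
ft_force: [-1.0, -0.7, -2.6]
grip_width: 0.0409
```

Already below lip height (block underside about 49 mm) with no side force.

```bash
python3 -m creep '[{"xyz":[0,0,1],"turn":0},{"xyz":[0,0,2],"turn":0},{"xyz":[0,0,2],"turn":0}]' 255 50
python3 -m creep '[{"xyz":[0,0,1],"turn":0},{"xyz":[0,0,2],"turn":0},{"xyz":[0,0,2],"turn":0}]' 255 50
```

```text
time_s: 23.5
tool_pos: [0.6518, -0.0805, 0.0592]
tcp_rot: [-0.171, 3.128, 0.006]
ft_force: [-1.7, 0.6, 2.5]
grip_width: 0.0413
time_s: 23.75
tool_pos: [0.6518, -0.0805, 0.0592]
tcp_rot: [-0.171, 3.128, 0.005]
ft_force: [-5.6, 0.5, 9.8]
grip_width: 0.0408
```

On the floor: TCP 59.2 mm against 59.1 expected, with an upward reaction. Releasing and withdrawing straight up.

```bash
python3 -m creep '[{"xyz":[0,0,0],"turn":0},{"xyz":[0,0,0],"turn":0}]' 255 20
python3 -m creep '[{"xyz":[0,0,0],"turn":0},{"xyz":[0,0,0],"turn":0},{"xyz":[0,0,0],"turn":0},{"xyz":[0,0,0],"turn":0}]' 40 20
python3 -m creep '[{"xyz":[0,0,-4],"turn":0},{"xyz":[0,0,-12],"turn":0},{"xyz":[0,0,-30],"turn":0},{"xyz":[0,0,-60],"turn":0},{"xyz":[0,0,-95],"turn":0},{"xyz":[0,0,-130],"turn":0},{"xyz":[0,0,-150],"turn":0},{"xyz":[0,0,-160],"turn":0},{"xyz":[0,0,-160],"turn":0},{"xyz":[0,0,-160],"turn":0}]'
python3 - <<'E'
from h import *
from workcell import env
s=env.observe(); st(s)
save("r_w",env.grab_frame("wrist")); crop("r_w",220,80,200,180,4,"r1"); save("r_s",env.grab_frame("scene")); crop("r_s",250,200,150,120,5,"r2")
E
```

```text
time_s: 23.92
tool_pos: [0.6522, -0.0806, 0.0592]
tcp_rot: [-0.171, 3.127, 0.005]
ft_force: [0.9, 0.2, -4.2]
grip_width: 0.0409
time_s: 24.25
tool_pos: [0.6526, -0.0807, 0.0593]
tcp_rot: [-0.171, 3.126, 0.005]
ft_force: [0.1, -0.2, 0.8]
grip_width: 0.0715
time_s: 25.08
tool_pos: [0.6508, -0.0812, 0.2193]
tcp_rot: [-0.171, 3.126, 0.005]
ft_force: [0.4, -0.4, 1.0]
grip_width: 0.0719
t 25.08 tcp [ 0.6508 -0.0812  0.2193] jawyaw 1.6799 zax [ 0.0109  0.0035 -0.9999] F [ 0.4 -0.4  1. ] w 0.0719 q [-0.23  0.33  0.02  1.25  0.01 -0.33]
```

View pics/r1.png

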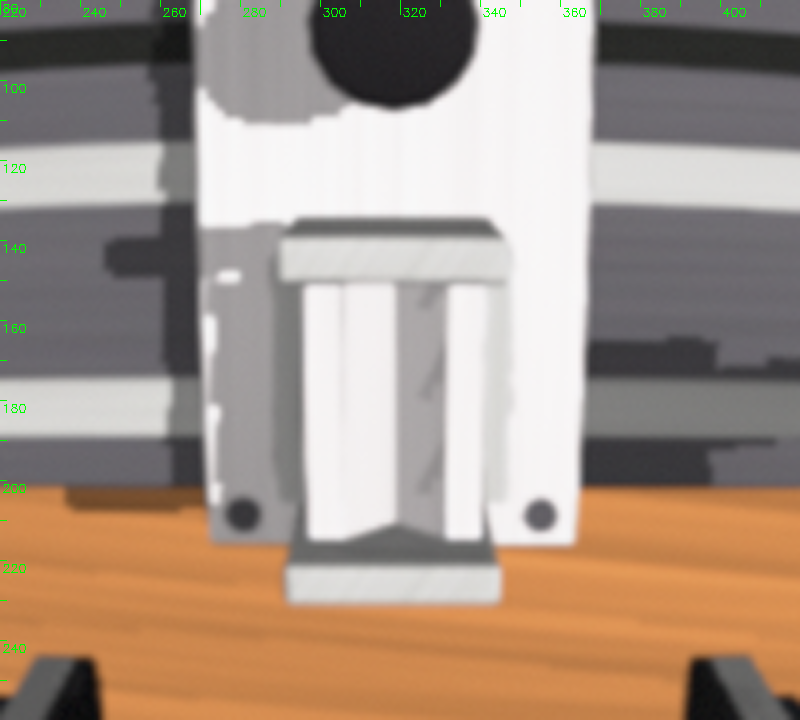

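View pics/r2.png

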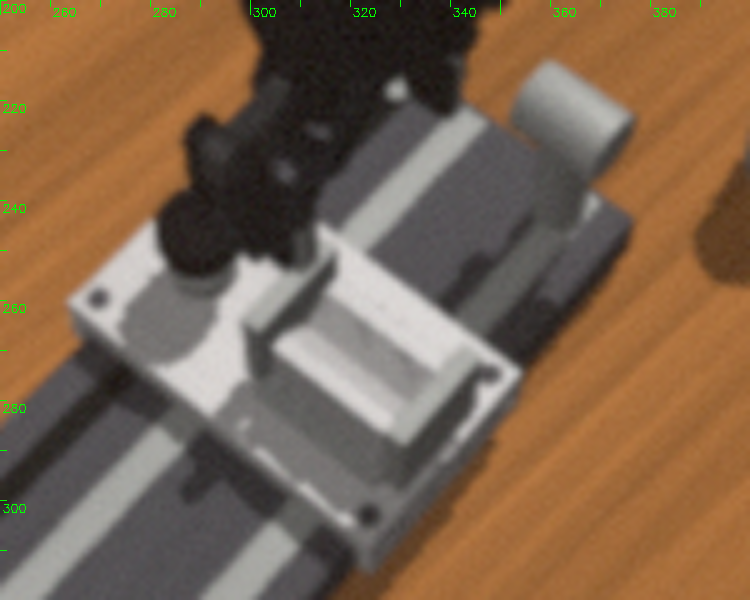

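The block sits in the nest groove up, square between the cheeks (crop x 305–487 against cheeks 280–510). Last, I triangulate the knob and block-top heights, then hand in.

Run:
```python
from h import *
from workcell import env
np.set_printoptions(precision=4,suppress=True)
W=load("i_w");S=load("i_s");R_=load("r_w");RS=load("r_s")
print("knob now",tri([(W,(255+195.5/3,25+496/3),True),(S,(220+349/5,200+231/5),False)]), "start was z .0877")
dw=lambda x,y:(220+x/4,80+y/4)
P=[atz(R_,dw(*a),.082,True) for a in [(304,284),(488,284),(483,540),(308,540)]]
print("block top",np.mean(P,0)); 
for a,b in((0,3),(1,2)): v=P[b]-P[a]; print("yaw",math.atan2(v[1],v[0]),np.linalg.norm(v))
v=P[1]-P[0];print(math.atan2(v[1],v[0])-math.pi/2,np.linalg.norm(v)); st(env.observe())
f=env.grab_frame("top"); save("z_t",f); crop("z_t",180,100,280,180,2,"z1")
```

```text
knob now (array([ 0.562 , -0.0913,  0.0798]), [np.float64(0.46315775534518383), np.float64(0.4631577553452126)]) start was z .0877
block top [ 0.6505 -0.0799  0.082 ]
yaw 0.10578618587286837 0.06172918773974356
yaw 0.11099507708925975 0.06178286720891819
0.1091567744898343 0.0416611180145726
t 25.18 tcp [ 0.6494 -0.0809  0.2169] jawyaw 1.6799 zax [ 0.0067  0.0044 -1.    ] F [ 0.1  0.9 -0.1] w 0.0718 q [-0.23  0.33  0.02  1.25  0.01 -0.33]
```

View pics/z1.png

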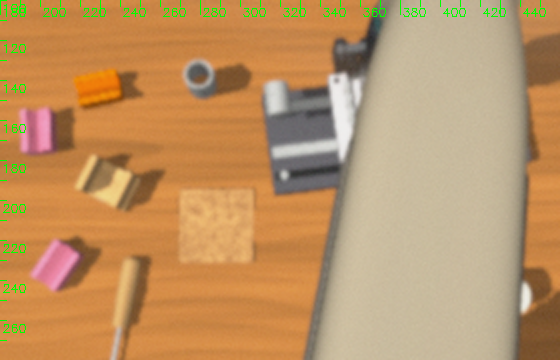

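Knob no higher than at the start, block square at 0.108 rad and at the nest centre, bystanders in place. Handing in.

```bash
python3 -c "
from workcell import env
print(env.hand_in())"
```

```text
the job is handed in; nothing more can be done
None
```

The carriage is indexed one hole towards the tall post, the aluminium block is seated in the nest, and the job was handed in at about 25 s of the 72 s.

**Carriage:** I lifted the knob 14 mm, slid the carriage off its start hole, then let the knob go and pushed until the pin snapped in. The slide came to about 40–42 mm, and the carriage held when pushed both ways (10 N and 7 N).

**Block:** I took it from the rack by its ends, set it on the pad and regripped it by its flanks. I then lowered it to the nest floor and released it there. Contact came at TCP 59.2 mm against 59.1 mm expected.

**Last checks:**
- The block is groove up, at about 0.108 rad against roughly 0.109 rad for the jig. Its centre is within about 1 mm of the nest centre.
- In the last pictures the screwdriver and tube piece stand where they were. The jar was mostly hidden behind the arm; the part I could see was in its place.

**Disagreements:**
- Two-view heights came out up to about 10 mm low. The knob top read 80–88 mm for a stated 90 mm, and the two readings, start and end, differ by 8 mm.
- I therefore judged the pin home by the cap's size in the picture (119 px against 120 px at the start) and by the lock test.
- The carriage slide read 39.6 mm by camera and 42 mm by touch.

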